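Feed sauce jars through a rotary lid coder

ROBOT

A 6-joint arm with a two-finger parallel gripper is mounted at the origin on the work surface. World frame = base frame: x ahead of the robot, y to its left, z up, the work surface at z = 0. Lengths are in m, angles in rad, forces in N, time in s.
With the tool pointing down it reaches from about 0.375 to 0.975 m from the base axis. Payload 3.8 kg.
Tool frame: the origin (TCP) lies at the very end of the fingers, on their centre line; the grasp point (between the pads) lies 19 mm behind it; z points along the fingers, y is the line along which they close (so a half turn about z gives the same grasp; the last joint's range is limited). The gripper opens to 85 mm and grips with 20 to 120 N. Pads are 22 mm wide; open, the fingers measure 114 mm over their backs; the gripper's body (76 mm by 85 mm) begins 54 mm behind the grasp point. The pads swing forward as they close: fully open they stand 13 mm farther back than shut.
Start: joints at [-1.162, 0.264, 1.604, -0, 1.274, -0.037], TCP at [0.291, -0.609, 0.206] pointing down, gripper open.
Joint ranges: [-2.63, 2.63], [-0.94, 2.18], [0.31, 2.57], [-1.31, 4.45], [0, 2.66], [-2.55, 2.55]. Speed limits (rad/s): [2.57, 2.57, 3.14, 3.14, 3.14, 3.14].

INTERFACE

Orientations are given as a rotation vector (axis times angle).
In Python, from workcell import monitor, viewer, job gives the robot as it stands. The module is installed in compiled form; this text tells all that it offers.
- The arm moves only by the tool step_arm, never from a script. Its argument "series" is one flat list of numbers, 4 for each row, row after row: the shift along the tool's x, y, z in m, then the turn about the tool's z in rad. A call has 1 to 8 rows; each row is the pose to reach, as a shift and turn from the pose commanded when the call began, along the tool's axes at that moment; what a row does not reach only later rows make up. A row lasts 1/8 s, in which the tool goes at most 62.5 mm and 10.7 degrees, less where a joint would pass 70% of its speed; a pose out of reach is approached as far as the arm can. A call with a gripper value outside its range is refused whole. "gripper" is the opening, from 0 (shut) to 1 (fully open), set as the call begins (left out, the last holds). The fingers move at their own pace and stop on an object; "newtons" is the grip in N (left out, the last holds). Time passes only in rows, so rows that repeat a pose let the fingers close. It gives the time, the measured TCP pose, the force, the opening and the grip force at its end, in the units of the state.
- monitor.read_state(): the state, without advancing time (a new reading comes with each control period).
- viewer.read_camera(name): name is "scene" or "top" or "wrist"; returns a dict with "image" (480x640x3 uint8, red, green, blue), "intrinsics" (3x3 intrinsics, pixels), "T" (4x4, takes a point from camera to world coordinates); the wrist camera has in their place "hand_eye" (4x4, takes a point from camera to tool coordinates, whose origin is the TCP and whose axes are the flange's). Camera axes: x right, y up, looking along -z (the intrinsics and any distortion apply to the point x, -y, -z); pixel columns grow to the right and rows downward; lengths in m; the calibration is good to about 2 mm. A picture is of the moment at which its call begins: read the wrist's pose just before it. There is no depth.
- job.finish_job(): hands the job in; it is judged then, once.
Trained networks look in a picture, given as the dict that the camera call returned (one of the last four; its "shot" number tells which), for a name from the list of things; names that differ only in an ending like _2 or _b are one class to them, and where a whole thing is asked for, a point or a joint stands for the part that bears it (a point fixed in the world has none). Each returns a list of dicts, best first, with "score" (0 to 1); they miss things now and then, are a little off and sometimes report something else, mostly with a low value. They report only what shows in the picture. A call takes as long as a camera call. They do not tell look-alikes from the thing itself.
- viewer.boxes_of(picture, label): "extent" ([centre column, centre row, width, height] in pixels, round what is visible of it).
- viewer.spot_point(picture, label): "point" ([column, row] in pixels: a listed point, or the origin of a listed thing).
The state is a dict: "time": time; "q": joint angles; "joint_vel": joint speeds; "joint_torque": joint torques, N m; "tool_pos": TCP position; "tcp_rot": TCP orientation; "wrist_force": force on the tool from outside, world axes, zero at the start; "torque": the same for the moment, N m; "width": opening from 0.0 (shut) to 1.0 (fully open); "grip_force": force on a finger pad.
Only numpy, scipy, OpenCV 4.12 (cv2) and the standard library are available. Lean on these libraries where they do the work, as an engineer would, in place of code of your own. Each camera call takes 0.05 s, during which the arm holds its last target. There are 200 camera calls.

TASK

Draw the jar tray fully out of the drawer unit by catching its finger hole with the pull hook, then stand the hook back on its mat. Feed all the jars from the tray into the lid coder one by one: with the table clicked in on a stop, stand a jar upright in the nest at the open loading side, then turn the table calmly by its knobs one station (90 degrees, clockwise from above) until it clicks in, and stop once the last jar has moved on one station and an empty nest is at the loading side. Finally push the empty tray fully home, with the hook still wholly on its mat and the bowl and oil bottle left alone.

Things in the scene. Friction and masses are not known exactly. Their poses are not given: they have to be found in the camera images.
- unit: Fixed steel counter drawer unit, 260 wide, 300 deep, 100 high, with low rails on its roof (decoration, to 123). Origin: on the bench below the middle of its open front. Own +y points into the unit, +x along the front, z up; the tray comes out along -y.
- tray (a joint): White tray in the unit: metres drawn out, 0 fully home, 0.19 at its end stop. Friction about 2.5 N, no spring. 206 wide, 180 long in the sliding direction; inner floor 13 and wall tops 38 above the bench, walls 5 thick; the blue front wall is flush with the unit's front when home. The jars stand loose on its floor.
- tray_hole (a point): Centre of the finger hole in the tray's flat blue tab, at the tab's top face (38 above the bench); moves with the tray, axes as unit. Tab 4 thick, 70 wide, sticking out 36 from the front wall, open below; hole 32 wide x 20 in the sliding direction, its centre 18 from the front wall, right through.
- hook: Pull hook, 0.17 kg: red block handle 110 long, 28 wide, 32 high with a flat sole, and an 8 mm steel rod from its front end, axis 26 above the sole, running forward, then straight down. Origin: middle of the handle's sole; +x towards the tip, z up. It stands on its sole. Balance point 10 ahead of the origin.
- hook_tip (a point): Lower end of the hook's down-turned tip: 130 ahead of the hook's origin, level with the sole; the straight down-turned part is about 22 long below the rod's underside.
- mat: Black rubber parking mat for the hook, fixed, 250 x 110 x 3 thick; origin: centre of its underside, +x along the length, z up.
- jar0: Green glass jar with brass-coloured lid, closed, 58 in diameter, 66 high, about 0.19 kg; origin: centre of its underside, z up along the jar. May be absent (None).
- jar1: Green glass jar with brass-coloured lid, closed, 58 in diameter, 66 high, about 0.19 kg; origin: centre of its underside, z up along the jar. May be absent (None).
- jar2: Green glass jar with brass-coloured lid, closed, 58 in diameter, 66 high, about 0.19 kg; origin: centre of its underside, z up along the jar. May be absent (None).
- jar3: Green glass jar with brass-coloured lid, closed, 58 in diameter, 66 high, about 0.19 kg; origin: centre of its underside, z up along the jar. May be absent (None).
- coder: Rotary lid coder, fixed; white base 360 x 420, 36 high. Origin: on the bench under the table's axis; own +y points to the open loading side, +x to the infeed side, z up. A clear guard (underside 150, top 155 above the bench) covers all at own y < 0.018, side skirts down to 110 at own x = +-178; head and column at own y < -0.066, to 252 high. A red arrow on the apron shows the turning direction.
- turntable (a joint): Table angle in rad, growing clockwise from above, endless; may start between stops. Disc 300 in diameter, top face 64 above the bench, hub 44 in diameter, 18 high. A sprung roller clicks in at 0, pi/2, pi, ... (a nest is then at each station): it pulls in within 0.07 rad and takes about 9 N at a knob to enter or leave; between stops the table turns with under 1 N and stays where left.
- knob0 (a point): Top centre of one of the four black turning knobs on the table: an upright cylinder fixed to the disc, 24 in diameter, 40 high, 132 from the axis, midway between two nests; top 104 above the bench. Moves with the table.
- knob1 (a point): Top centre of one of the four black turning knobs on the table: an upright cylinder fixed to the disc, 24 in diameter, 40 high, 132 from the axis, midway between two nests; top 104 above the bench. Moves with the table.
- knob2 (a point): Top centre of one of the four black turning knobs on the table: an upright cylinder fixed to the disc, 24 in diameter, 40 high, 132 from the axis, midway between two nests; top 104 above the bench. Moves with the table.
- knob3 (a point): Top centre of one of the four black turning knobs on the table: an upright cylinder fixed to the disc, 24 in diameter, 40 high, 132 from the axis, midway between two nests; top 104 above the bench. Moves with the table.
- station_load (a point): Loading station at the table's top face, own +y of the coder, 88 from the axis; the only one not under the guard. Nests: four blue rings on the table midway between the knobs, centres 88 from the axis, 12 high, 65 inside and 72 outside diameter; a jar stands upright in one, on the disc, with 3.5 play all round.
- station_infeed (a point): Infeed station (own +x, 88 from the axis), under the guard: one station clockwise after loading.
- station_head (a point): Station under the coding barrel (own -y), two stations after loading; the barrel ends 8 above a seated jar.
- station_outfeed (a point): Outfeed station (own -x), under the guard, three stations after loading.
- bowl: Bystander: steel bowl, 130 in diameter, 55 high; leave alone.
- oil: Bystander: amber oil bottle, 60 in diameter, 190 high; leave alone.
Not all that is in view belongs to the job. Several things have the shape of the hook; the one meant has the colours described above.

How it is judged:
By the outcome, as a careful person would: the job done as asked, in the order asked, and still so for the second after the job is handed in, with the robot touching nothing.
Of jar0, jar1, jar2, jar3 only 2 to 3 are there at a start; the rules pass over those that are not, and their reading is None.
At some moment in a run one of hook may be knocked a few centimetres aside while the robot is not near it.
Once in a run the grip may slacken for a moment while it holds something.
It also fails if it takes over 210 s, if anything falls off the work surface, if the arm or the gripper's body presses on something with over 40 N, if the wrist force passes 120 N, or if a joint passes its speed limit or range.

## Working session

There is one attempt and no reset: what is moved stays moved. The work goes in short steps, Python scripts to look and compute and a tool call to move; the robot and the scene stay as the last step left them, time stands still between calls to the robot, and variables do not carry over. Pictures are saved under pics/ and viewed, at most 14 in all, crops included, and the job is handed in when it is done.

Besides the shell and the picture viewer there is one more tool, called by a JSON object that holds its "method" and its "body". step_arm: Moves the arm, as the interface text tells. Its arguments: {"type":"object","properties":{"series":{"type":"array"},"gripper":{"type":"number"},"newtons":{"type":"number"}},"required":["series"]}

```bash
mkdir -p pics
cat > h.py <<'E'
import numpy as np, cv2
from scipy.spatial.transform import Rotation as R
from workcell import monitor, viewer, job
def toolT():
    s=monitor.read_state(); T=np.eye(4); T[:3,:3]=R.from_rotvec(s['tcp_rot']).as_matrix(); T[:3,3]=s['tool_pos']; return T
def shot(name):
    T=toolT(); p=viewer.read_camera(name)
    p['_T']=p['T'] if 'T' in p else T@np.array(p['hand_eye']); return p
def ray(p,uv,z):
    K=np.array(p['intrinsics']); T=np.array(p['_T'])
    d=np.linalg.inv(K)@[uv[0],uv[1],1]; d=T[:3,:3]@[d[0],-d[1],-d[2]]
    o=T[:3,3]; return o+d*(z-o[2])/d[2]
def proj(p,X):
    K=np.array(p['intrinsics']); T=np.linalg.inv(np.array(p['_T']))
    c=T[:3,:3]@np.array(X)+T[:3,3]; u=K@[c[0],-c[1],-c[2]]; return u[:2]/u[2]
def save(p,f,crop=None,s=1):
    im=cv2.cvtColor(p['image'],cv2.COLOR_RGB2BGR)
    if crop: a,b,c,d=crop; im=im[b:d,a:c]
    if s!=1: im=cv2.resize(im,None,fx=s,fy=s)
    cv2.imwrite('pics/'+f,im)
E
python3 - <<'E'
from h import *
np.set_printoptions(precision=4,suppress=True)
s=monitor.read_state(); print(s)
for n in ['top','scene']:
    p=shot(n); save(p,n+'0.png'); print(n,p.keys(),p['intrinsics'],p['_T'])
    Z=dict(hook=0.003,hook_tip=0.003,mat=0,tray_hole=.038,unit=0,jar0=.013,coder=0,knob0=.104,station_load=.064,station_infeed=.064,station_head=.064,station_outfeed=.064,bowl=0,oil=0)
    for l,z in Z.items():
        print(l,[(round(d['score'],2),np.round(d['point']),ray(p,d['point'],z)[:2]) for d in viewer.spot_point(p,l)][:6])
E
```

```text
{'time': 0.0, 'q': array([-1.1619,  0.2648,  1.6054, -0.    ,  1.2737, -0.0369]), 'joint_vel': array([ 0.0004, -0.0002, -0.0004, -0.0001, -0.0003, -0.0005]), 'joint_torque': array([  0.0015, -51.5094, -36.7322,   0.0001,   0.0127,  -0.    ]), 'tool_pos': array([ 0.2907, -0.6083,  0.2042]), 'tcp_rot': array([-3.0617, -0.694 ,  0.0007]), 'wrist_force': array([-0.6648,  0.3421, -0.5716]), 'torque': array([ 0.0019, -0.0023,  0.0038]), 'grip_force': 0.0, 'width': 1.0041577007819846}
top dict_keys(['image', 'intrinsics', 'T', 'shot', '_T']) [[613.5228   0.     320.2802]
 [  0.     613.5228 244.5768]
 [  0.       0.       1.    ]] [[-0.0058  0.9976 -0.0688  0.4007]
 [-1.     -0.006  -0.0033  0.0837]
 [-0.0037  0.0688  0.9976  1.7788]
 [ 0.      0.      0.      1.    ]]
hook [(0.97, array([238., 314.]), array([0.3242, 0.3286])), (0.7, array([434., 337.]), array([ 0.2559, -0.2367])), (0.59, array([330., 260.]), array([0.4785, 0.0602]))]
hook_tip [(0.87, array([286., 320.]), array([0.3068, 0.1886])), (0.79, array([320., 216.]), array([0.6068, 0.0913])), (0.55, array([212., 238.]), array([0.545
[... 1559 characters left out ...]
 216.]), array([0.3167, 0.174 ]))]
mat [(0.95, array([309., 263.]), array([0.4995, 0.0574]))]
tray_hole [(0.86, array([393., 212.]), array([0.5548, 0.3776]))]
unit [(0.96, array([398., 216.]), array([0.5557, 0.4156]))]
jar0 []
coder []
knob0 [(0.85, array([286., 294.]), array([ 0.6079, -0.1334]))]
station_load [(0.64, array([270., 308.]), array([ 0.5847, -0.1674])), (0.23, array([308., 261.]), array([0.5379, 0.0136]))]
station_infeed []
station_head [(0.56, array([305., 259.]), array([0.5266, 0.0135]))]
station_outfeed []
bowl [(0.74, array([403., 302.]), array([0.7787, 0.1215]))]
oil [(0.72, array([417., 266.]), array([0.7289, 0.2636])), (0.49, array([310., 263.]), array([0.5022, 0.06  ]))]
```

View pics/top0.png

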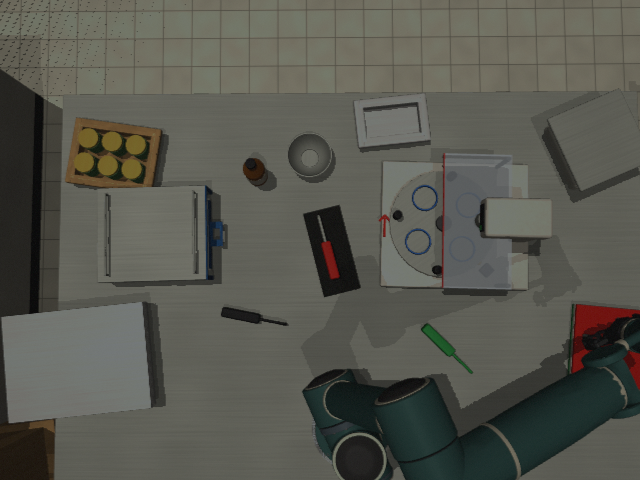

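View pics/scene0.png

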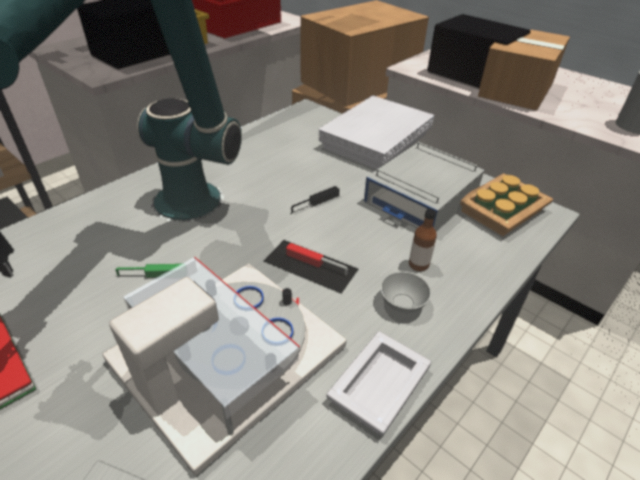

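```bash
cat >> h.py <<'E'
np.set_printoptions(precision=4,suppress=True)
def yaw(T=None):
    T=toolT() if T is None else T; return np.degrees(np.arctan2(T[1,0],T[0,0]))
def plan(*tg):
    "targets (x,y,z,yaw_deg): cumulative rows from the present pose"
    T=toolT(); print('now',T[:3,3],'yaw',round(yaw(T),2),'tilt',np.degrees(np.arccos(-T[2,2])).round(2))
    for t in tg:
        d=T[:3,:3].T@(np.array(t[:3])-T[:3,3]); w=(yaw(T)-t[3]+180)%360-180
        print('row',d.round(4),round(np.radians(w),3))
E
python3 - <<'E'
from h import *
plan((.4,-.3,.32,20),(.50,.06,.25,12.7))
E
```

```text
now [ 0.291  -0.609   0.2056] yaw 25.54 tilt 0.0
row [ 0.2315 -0.2319 -0.1144] 0.097
row [ 0.477  -0.5136 -0.0444] 0.224
```

{"method": "step_arm", "body": {"series": [0.04,-0.04,-0.03,0.02,0.08,-0.08,-0.06,0.03,0.12,-0.12,-0.09,0.05,0.16,-0.16,-0.114,0.07,0.2,-0.2,-0.114,0.09,0.232,-0.232,-0.114,0.097,0.27,-0.276,-0.114,0.13,0.31,-0.32,-0.11,0.16], "gripper": 1}}

```text
time: 2.5
tool_pos: [0.4332, -0.1852, 0.3163]
tcp_rot: [3.109, 0.444, 0.003]
wrist_force: [1.2, 0.7, -0.1]
width: 1.003
grip_force: 0.0
```

Run:
```python
from h import *
plan((.50,.06,.25,12.7))
```

```text
now [ 0.4332 -0.1852  0.3163] yaw 16.27 tilt 0.11
row [ 0.1327 -0.2167  0.0662] 0.062
```

{"method": "step_arm", "body": {"series": [0.03,-0.05,0.02,0.02,0.06,-0.1,0.03,0.04,0.09,-0.15,0.05,0.06,0.12,-0.2,0.066,0.062,0.133,-0.217,0.066,0.062,0.133,-0.217,0.066,0.062]}}

```text
time: 3.25
tool_pos: [0.4992, 0.0606, 0.2493]
tcp_rot: [-3.121, -0.356, 0.001]
wrist_force: [0.4, -0.6, 0.0]
width: 1.0
grip_force: 0.0
```

Run:
```python
from h import *
p=shot('wrist'); save(p,'w1.png')
for l,z in dict(hook=.003,hook_tip=.003,mat=0).items():
    print(l,[(round(d['score'],2),np.round(d['point']),ray(p,d['point'],z)[:2]) for d in viewer.spot_point(p,l)][:4])
q=shot('scene')
for l,z in dict(coder=0,turntable=.064,knob0=.104,station_load=.064).items():
    print(l,[(round(d['score'],2),np.round(d['point']),ray(q,d['point'],z)[:2]) for d in viewer.spot_point(q,l)][:4])
plan((.49,.064,.25,12.7))
```

```text
hook [(0.88, array([319., 205.]), array([0.4792, 0.0575])), (0.83, array([ 52., 287.]), array([0.3294, 0.3123])), (0.48, array([609., 136.]), array([ 0.6063, -0.1934]))]
hook_tip [(0.71, array([311.,  64.]), array([0.6041, 0.0931]))]
mat [(0.95, array([327., 176.]), array([0.5087, 0.0559]))]
coder []Traceback (most recent call last):
  File "<stdin>", line 7, in <module>
ValueError: it knows: bowl, coder, hook, hook_tip, jar, knob, mat, oil, station_head, station_infeed, station_load, station_outfeed, tray_hole, unit
```

View pics/w1.png

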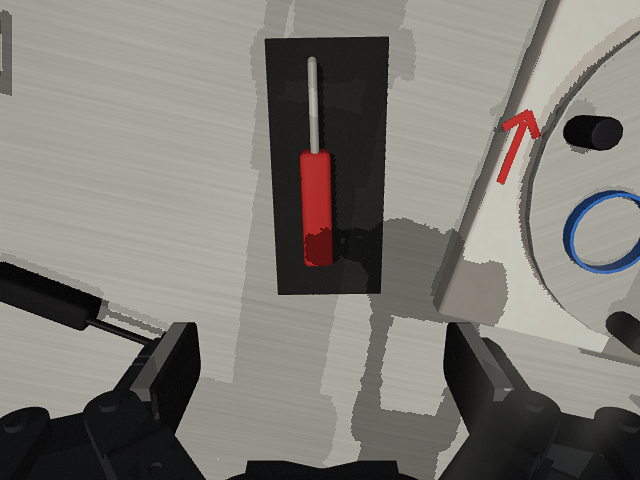

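Run:
```python
from h import *
p=shot('wrist')
for nm,a in dict(mat=[(265,39),(388,37),(381,293),(277,294)]).items():
    W=np.array([ray(p,u,.003)[:2] for u in a]); print(nm,W,W.mean(0))
    print('axis',np.degrees(np.arctan2(*(W[0]-W[3]+W[1]-W[2])[::-1])))
W=np.array([ray(p,u,.035)[:2] for u in [(301,152),(330,151),(333,265),(305,266)]]); print(W,W.mean(0),np.linalg.norm(W[0]-W[3]),np.linalg.norm(W[0]-W[1]))
v=W[0]-W[3]+W[1]-W[2]; print('hook axis',np.degrees(np.arctan2(v[1],v[0])))
for z in (.029,): print('rod', ray(p,(311,60),z),ray(p,(314,152),z))
plan((.49,.064,.10,12.7))
```

```text
mat [[ 0.6156  0.1342]
 [ 0.641   0.029 ]
 [ 0.4003 -0.0303]
 [ 0.3749  0.0774]] [0.5079 0.0526]
axis 13.559494131951135
[[0.5305 0.0826]
 [0.537  0.0579]
 [0.4326 0.0307]
 [0.4257 0.0566]] [0.4814 0.0569] 0.10799442657353565 0.025521351318247742
hook axis 14.256674983032749
rod [0.606  0.0901 0.029 ] [0.5323 0.0713 0.029 ]
now [0.4992 0.0581 0.2499] yaw 12.73 tilt 0.04
row [-0.0078 -0.0079  0.1499] 0.0
```

Run:
```python
from h import *
plan((.490,.060,.010,14.2))
```

```text
now [0.4992 0.0581 0.2499] yaw 12.73 tilt 0.04
row [-0.0087 -0.004   0.2399] -0.026
```

{"method": "step_arm", "body": {"series": [-0.0087,-0.004,0.05,-0.026,-0.0087,-0.004,0.11,-0.026,-0.0087,-0.004,0.16,-0.026,-0.0087,-0.004,0.2,-0.026,-0.0087,-0.004,0.225,-0.026,-0.0087,-0.004,0.237,-0.026,-0.0087,-0.004,0.24,-0.026,-0.0087,-0.004,0.24,-0.026]}}

```text
time: 4.6
tool_pos: [0.4909, 0.0609, 0.0106]
tcp_rot: [3.117, 0.391, 0.003]
wrist_force: [0.9, 0.1, 0.2]
width: 0.999
grip_force: 0.0
```

{"method": "step_arm", "body": {"series": [0,0,0,0,0,0,0,0,0,0,0,0,0,0,0,0,0,0,0,0,0,0,0,0,0,0,0,0], "gripper": 0, "newtons": 60}}

```text
time: 5.48
tool_pos: [0.4898, 0.061, 0.0095]
tcp_rot: [-3.117, -0.391, 0.0]
wrist_force: [0.3, 0.9, 0.5]
width: 0.003
grip_force: 0.0
```

{"method": "step_arm", "body": {"series": [0,0,-0.02,0,0,0,-0.05,0,0,0,-0.08,0,0,0,-0.1,0,0,0,-0.1,0]}}

```text
time: 6.1
tool_pos: [0.4917, 0.0612, 0.1115]
tcp_rot: [3.117, 0.391, 0.007]
wrist_force: [0.4, 0.6, -0.9]
width: -0.0
grip_force: 0.0
```

Run:
```python
from h import *
for n in ['top','scene']:
    p=shot(n); save(p,n+'2.png')
    print([(round(d['score'],2),np.round(d['point'],1),ray(p,d['point'],.038)[:2]) for d in viewer.spot_point(p,'tray_hole')][:4])
    if n=='top': save(p,'t2c.png',(60,150,260,310),4)
plan((.55,.22,.11,90))
```

```text
[(0.82, array([218. , 235.6]), array([0.5481, 0.3807]))]
[(0.56, array([395. , 213.3]), array([0.5655, 0.3753]))]
now [0.4887 0.0609 0.1082] yaw 14.31 tilt 0.14
row [ 0.0987 -0.139  -0.002 ] -1.321
```

View pics/t2c.png

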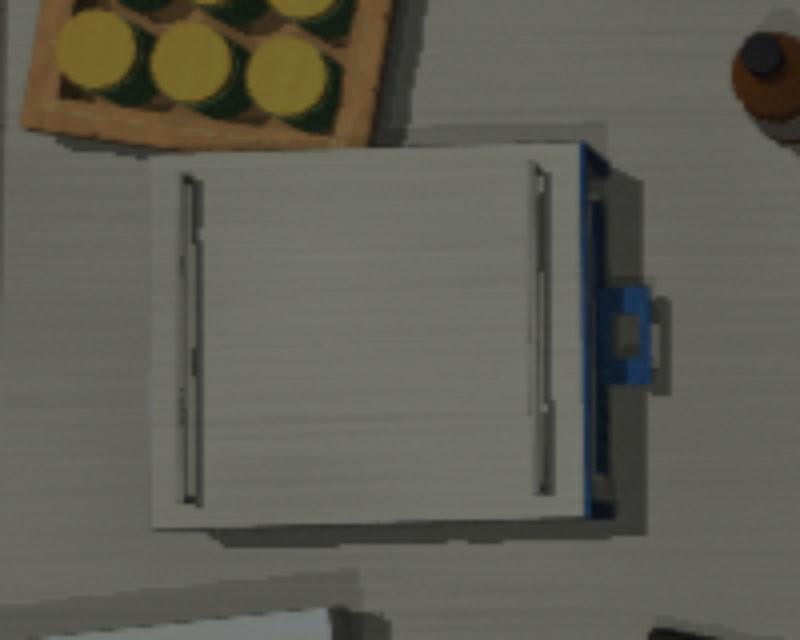

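Run:
```python
from h import *
p=shot('wrist'); save(p,'w2.png')
q=shot('top'); print('hole',ray(q,(216.75,234),.038))
for p in (p,q):
  for l,z in dict(hook=.003,hook_tip=.003,mat=0).items():
    print(l,[(round(d['score'],2),np.round(d['point']),ray(p,d['point'],z)[:2]) for d in viewer.spot_point(p,l)][:4])
```

```text
hole [0.5527 0.3843 0.038 ]
hook [(0.78, array([316., 241.]), array([0.4781, 0.0613]))]
hook_tip [(0.84, array([316.,  26.]), array([0.6047, 0.0928])), (0.77, array([103., 411.]), array([0.303 , 0.1874]))]
mat [(0.96, array([335., 199.]), array([0.5084, 0.0563]))]
hook [(0.81, array([242., 316.]), array([0.317 , 0.3173])), (0.7, array([330., 260.]), array([0.4788, 0.062 ])), (0.68, array([433., 340.]), array([ 0.2468, -0.2328]))]
hook_tip [(0.87, array([466., 370.]), array([ 0.1602, -0.3243])), (0.74, array([286., 321.]), array([0.3039, 0.1895])), (0.6, array([319., 213.]), array([0.6148, 0.0933]))]
mat [(0.49, array([410., 221.]), array([ 0.5915, -0.1727]))]
```

View pics/w2.png

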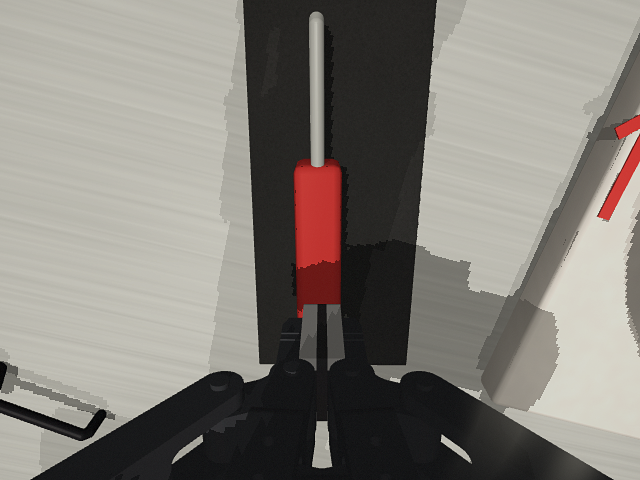

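Run:
```python
from h import *
p=shot('wrist'); T=toolT(); print(p['hand_eye'],p['intrinsics'],T)
print(proj(p,T[:3,3]),proj(p,T[:3,3]-T[:3,2]*.019), 'pt under', proj(p,[*T[:2,3],.035]))
print(monitor.read_state())
```

```text
[[ 0.      0.9482  0.3177  0.0825]
 [ 1.      0.0006 -0.0019  0.0002]
 [-0.002   0.3177 -0.9482 -0.1669]
 [ 0.      0.      0.      1.    ]] [[428.459    0.     321.5153]
 [  0.     428.459  239.5161]
 [  0.       0.       1.    ]] [[ 0.969   0.2472 -0.0002  0.4898]
 [ 0.2472 -0.969  -0.      0.061 ]
 [-0.0002 -0.     -1.      0.1094]
 [ 0.      0.      0.      1.    ]]
[320.364  298.0354] [320.3348 319.9359] pt under [320.4443 242.0305]
{'time': 6.75, 'q': array([0.0735, 0.0029, 2.0847, 0.    , 1.0543, 1.3945]), 'joint_vel': array([ 0.0001, -0.0037, -0.0007, -0.0023,  0.0015, -0.0003]), 'joint_torque': array([ -0.0003, -33.5022, -33.3492,   0.0002,   0.0042,   0.    ]), 'tool_pos': array([0.4898, 0.061 , 0.1094]), 'tcp_rot': array([-3.1171, -0.3914,  0.0004]), 'wrist_force': array([ 0.4977, -0.2217, -0.1111]), 'torque': array([-0.0237, -0.0141, -0.0111]), 'grip_force': 0.0, 'width': -0.0017095006388598145}
```

Run:
```python
from h import *
p=shot('wrist')
print('rod',ray(p,(316,15),.029),ray(p,(317,164),.029), 'handle front', ray(p,(297,166),.035),ray(p,(341,166),.035))
```

```text
rod [0.6077 0.0933 0.029 ] [0.5334 0.0741 0.029 ] handle front [0.5304 0.0849 0.035 ] [0.5365 0.0609 0.035 ]
```

{"method": "step_arm", "body": {"series": [0,0,0,0,0,0,0,0,0,0,0,0,0,0,0,0,0,0,0,0,0,0,0.03,0,0,0,0.06,0,0,0,0.085,0], "gripper": 1}}

```text
time: 7.8
tool_pos: [0.4895, 0.061, 0.0236]
tcp_rot: [-3.117, -0.391, 0.001]
wrist_force: [0.2, 1.2, 0.1]
width: 1.006
grip_force: 0.0
```

Run:
```python
from h import *
plan((.49,.0615,.01,14.3))
p=shot('wrist'); save(p,'w3.png')
```

```text
now [0.4895 0.061  0.0236] yaw 14.31 tilt 0.02
row [ 0.0006 -0.0004  0.0136] 0.0
```

View pics/w3.png

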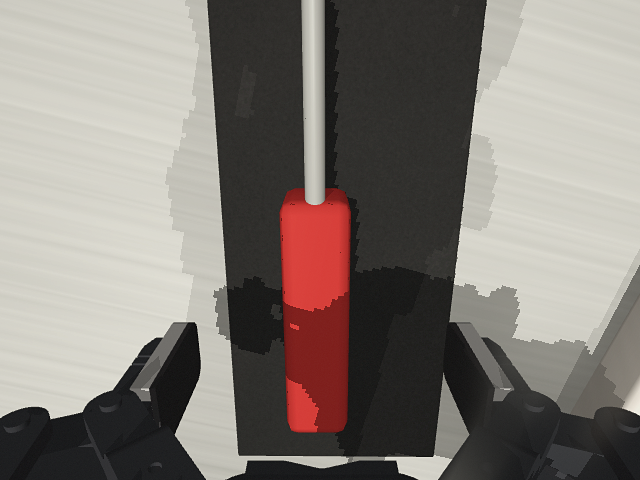

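{"method": "step_arm", "body": {"series": [0.0,0,0.01,0,0,0,0.014,0,0,0,0.014,0]}}

```text
time: 8.22
tool_pos: [0.4904, 0.0611, 0.0111]
tcp_rot: [3.117, 0.391, 0.001]
wrist_force: [0.0, 0.1, -0.6]
width: 1.005
grip_force: 0.0
```

{"method": "step_arm", "body": {"series": [0,0,0,0,0,0,0,0,0,0,0,0], "gripper": 0, "newtons": 50}}

```text
time: 8.6
tool_pos: [0.4901, 0.061, 0.0109]
tcp_rot: [3.117, 0.391, 0.001]
wrist_force: [0.5, -0.3, 0.8]
width: 0.38
grip_force: 0.0
```

{"method": "step_arm", "body": {"series": [0,0,0,0,0,0,0,0]}}

```text
time: 8.85
tool_pos: [0.4898, 0.061, 0.0106]
tcp_rot: [3.117, 0.391, 0.0]
wrist_force: [-0.4, 0.8, 0.2]
width: 0.002
grip_force: 0.0
```

{"method": "step_arm", "body": {"series": [0,0,0,0,0,0,0,0]}}

```text
time: 9.1
tool_pos: [0.4898, 0.061, 0.0105]
tcp_rot: [-3.117, -0.391, 0.0]
wrist_force: [0.4, -0.2, 0.9]
width: 0.003
grip_force: 0.0
```

```bash
python3 - <<'E'
from h import *
p=shot('wrist'); save(p,'w4.png'); q=shot('scene'); save(q,'s4.png',(240,180,400,300),5)
E
python3 -c "
import cv2,numpy as np
a=cv2.imread('pics/w4.png');b=cv2.imread('pics/s4.png');b=b[:480,:640]
cv2.imwrite('pics/c4.png',cv2.resize(np.vstack([a,cv2.resize(b,(640,480))]),(400,600)))"
```

```text
(no output)
```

View pics/c4.png

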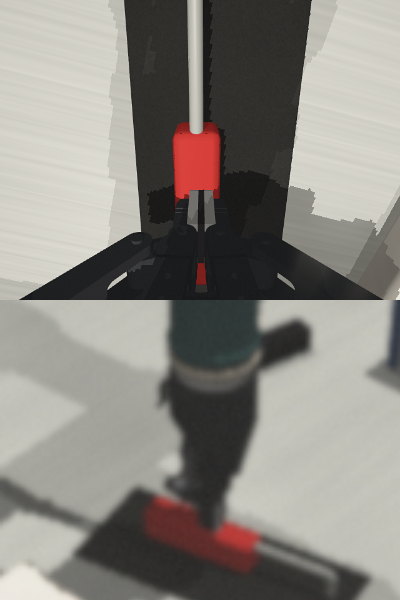

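Run:
```python
from h import *
a=cv2.imread('pics/w4.png')[:,:,::-1]; b=cv2.imread('pics/w2.png')[:,:,::-1]
for r in range(290,350,5): print(r,a[r,290].tolist(),a[r,308].tolist(),a[r,314].tolist(),a[r,332].tolist(),'|',b[r,308].tolist(),b[r,332].tolist())
p=shot('wrist'); print(proj(p,[.49,.061,.035]),proj(p,[.49,.061,.029]))
```

```text
290 [217, 66, 61] [216, 65, 59] [216, 66, 61] [215, 63, 59] | [107, 24, 21] [108, 27, 25]
295 [218, 67, 61] [216, 64, 59] [216, 64, 60] [214, 63, 58] | [108, 27, 25] [106, 23, 21]
300 [216, 66, 60] [216, 65, 60] [216, 64, 59] [214, 62, 58] | [106, 22, 20] [107, 25, 22]
305 [217, 66, 61] [111, 112, 108] [111, 113, 107] [111, 113, 107] | [94, 94, 90] [93, 93, 89]
310 [216, 66, 60] [115, 113, 109] [114, 112, 108] [113, 111, 108] | [96, 94, 90] [95, 94, 89]
315 [216, 65, 59] [114, 112, 108] [115, 113, 109] [115, 113, 108] | [95, 93, 90] [78, 77, 74]
320 [32, 34, 36] [114, 112, 109] [115, 112, 109] [115, 113, 109] | [95, 94, 91] [77, 76, 73]
325 [32, 33, 34] [115, 112, 108] [114, 113, 108] [95, 93, 89] | [95, 93, 90] [78, 77, 73]
330 [33, 35, 35] [113, 112, 107] [115, 113, 108] [94, 93, 89] | [96, 94, 90] [78, 77, 74]
335 [31, 32, 33] [114, 113, 108] [117, 115, 111] [95, 93, 90] | [75, 75, 72] [77, 76, 73]
340 [64, 65, 66] [115, 113, 109] [95, 93, 89] [95, 93, 90] | [77, 75, 72] [79, 76, 73]
345 [33, 32, 35] [113, 111, 107] [95, 93, 89] [94, 92, 89] | [78, 77, 73] [77, 76, 72]
[320.4116 326.7916] [320.4186 318.925 ]
```

Run:
```python
from h import *
p=shot('wrist'); K=p['intrinsics'];he=np.array(p['hand_eye'])
def mk(x,y,z,w):
    w=np.radians(w); T=np.eye(4); T[:3,:3]=[[np.cos(w),np.sin(w),0],[np.sin(w),-np.cos(w),0],[0,0,-1]]; T[:3,3]=[x,y,z]; return dict(intrinsics=K,_T=T@he)
obs=[(mk(.4992,.0581,.2499,12.73),(315,152),(319,266)),(mk(.4895,.061,.0236,14.31),(315,207),(317,431)),]
# rod tip & handle front-top in w1,w2,w3
w2=mk(.4898,.0610,.1094,14.31)
for z in (0,.01,.02,.03,.035,.04):
    print(z,[np.linalg.norm(ray(m,a,z)-ray(m,b,z)).round(4) for m,a,b in obs],[ray(m,a,z)[:2] for m,a,b in obs],ray(w2,(317,164),z)[:2])
```

```text
0 [np.float64(0.1179), np.float64(0.1271)] [array([0.5288, 0.0701]), array([0.5222, 0.0718])] [0.5291 0.0732]
0.01 [np.float64(0.1151), np.float64(0.1204)] [array([0.53  , 0.0703]), array([0.5247, 0.0723])] [0.5306 0.0735]
0.02 [np.float64(0.1123), np.float64(0.1137)] [array([0.5313, 0.0704]), array([0.5272, 0.0728])] [0.5321 0.0738]
0.03 [np.float64(0.1095), np.float64(0.107)] [array([0.5325, 0.0706]), array([0.5297, 0.0733])] [0.5335 0.0741]
0.035 [np.float64(0.108), np.float64(0.1037)] [array([0.5331, 0.0706]), array([0.5309, 0.0736])] [0.5343 0.0743]
0.04 [np.float64(0.1066), np.float64(0.1004)] [array([0.5337, 0.0707]), array([0.5322, 0.0738])] [0.535  0.0744]
```

{"method": "step_arm", "body": {"series": [0,0,0.002,0,0,0,0.004,0]}}

```text
time: 9.55
tool_pos: [0.4902, 0.061, 0.0092]
tcp_rot: [3.117, 0.392, -0.001]
wrist_force: [-11.8, -1.1, 34.0]
width: 0.004
grip_force: 16.9
```

Run:
```python
from h import *
p=shot('wrist'); s=monitor.read_state(); print(s['tool_pos'],s['wrist_force'],s['torque'],s['width'],s['q'])
# forward check: finger visibility rows
a=p['image']; print([ (r,a[r,314].tolist()) for r in range(290,320,3)])
save(p,'w5.png')
q=shot('scene'); print(proj(q,s['tool_pos']),proj(q,s['tool_pos']+[0,0,.025]))
b=q['image']; cv2.imwrite('pics/s5.png',cv2.resize(b[215:295,250:360,::-1],None,fx=7,fy=7,interpolation=cv2.INTER_CUBIC))
```

```text
[0.4902 0.061  0.0093] [-8.2985 -0.8592 21.8406] [-0.1063  1.4858 -0.0117] 0.0021520462903450444 [ 0.0735  0.1382  2.157  -0.0001  0.8473  1.3945]
[(290, [216, 65, 59]), (293, [215, 63, 59]), (296, [216, 63, 59]), (299, [215, 64, 59]), (302, [218, 63, 59]), (305, [112, 114, 108]), (308, [114, 112, 108]), (311, [115, 113, 108]), (314, [114, 112, 108]), (317, [114, 112, 108])]
[307.2085 258.5153] [307.2638 251.9923]
```

View pics/s5.png

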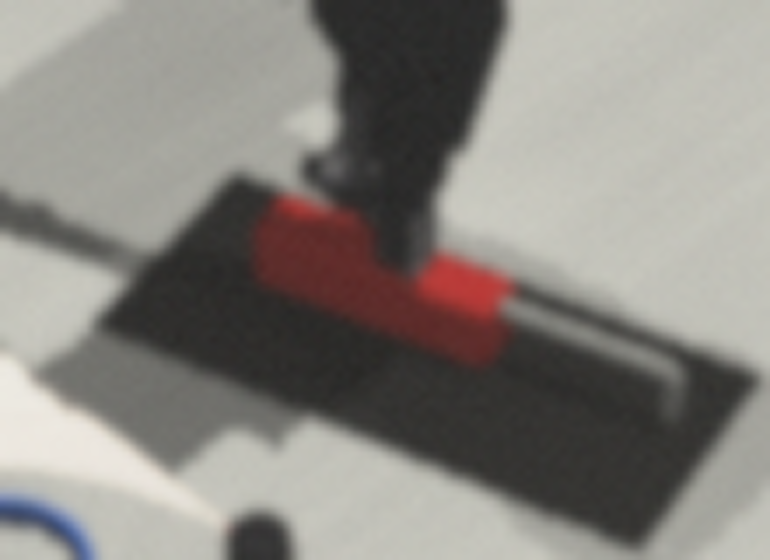

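Run:
```python
from h import *
p=shot('wrist'); T=toolT()
for x in (0,.011):
  for z in (0,-.0125,-.025): print(x,z,proj(p,(T@[x,.004,z,1])[:3]))
a=p['image'][303:308,280:360]; 
print([ (c,p['image'][312,c].tolist()) for c in range(292,352,4)])
```

```text
0 0 [329.5258 298.1362]
0 -0.0125 [330.1379 312.0187]
0 -0.025 [330.8402 327.9477]
0.011 0 [329.6813 274.5793]
0.011 -0.0125 [330.3169 287.0981]
0.011 -0.025 [331.0483 301.5034]
[(292, [217, 66, 60]), (296, [224, 66, 61]), (300, [224, 67, 62]), (304, [115, 114, 110]), (308, [115, 113, 108]), (312, [115, 113, 110]), (316, [120, 118, 114]), (320, [31, 29, 29]), (324, [29, 27, 27]), (328, [115, 113, 109]), (332, [91, 90, 86]), (336, [115, 112, 108]), (340, [92, 99, 95]), (344, [122, 29, 28]), (348, [117, 28, 27])]
```

{"method": "step_arm", "body": {"series": [0,0,-0.02,0,0,0,-0.05,0,0,0,-0.06,0,0,0,-0.06,0,0,0,-0.06,0], "gripper": 1}}

```text
time: 10.32
tool_pos: [0.4888, 0.0609, 0.0654]
tcp_rot: [-3.117, -0.391, 0.003]
wrist_force: [-0.3, -0.6, 0.2]
width: 0.997
grip_force: 0.0
```

Run:
```python
from h import *
plan((.490,.061,-.012,14.3)); p=shot('wrist'); save(p,'w6.png')
for l,z in dict(hook=.003,hook_tip=.003).items():
    print(l,[(round(d['score'],2),np.round(d['point']),ray(p,d['point'],z)[:2]) for d in viewer.spot_point(p,l)][:2])
```

```text
now [0.4888 0.0609 0.0654] yaw 14.31 tilt 0.11
row [0.0013 0.0003 0.0774] 0.0
hook [(0.85, array([320., 264.]), array([0.48  , 0.0587]))]
hook_tip [(0.71, array([313.,  13.]), array([0.6042, 0.094 ]))]
```

{"method": "step_arm", "body": {"series": [0.0013,0,0.03,0,0.0013,0,0.055,0,0.0013,0,0.072,0,0.0013,0,0.083,0,0.0013,0,0.083,0]}}

```text
time: 11.1
tool_pos: [0.4904, 0.0613, -0.0172]
tcp_rot: [-3.117, -0.391, 0.003]
wrist_force: [0.2, 0.6, 0.3]
width: 1.003
grip_force: 0.0
```

{"method": "step_arm", "body": {"series": [0,0,0,0,0,0,0,0,0,0,0,0,0,0,0,0,0,0,0,0,0,0,0,0], "gripper": 0, "newtons": 60}}

```text
time: 11.85
tool_pos: [0.492, 0.0615, -0.0156]
tcp_rot: [-3.117, -0.391, -0.003]
wrist_force: [-0.7, 0.4, 6.4]
width: 0.322
grip_force: 60.9
```

Run:
```python
from h import *
plan((.492,.0615,.06,14.3),(.51,.14,.16,40),(.55,.27,.20,90))
```

```text
now [ 0.492   0.0615 -0.0156] yaw 14.31 tilt 0.09
row [ 0.0001 -0.     -0.0756] 0.0
row [ 0.0371 -0.0716 -0.1755] -0.448
row [ 0.1081 -0.1877 -0.2154] -1.321
```

{"method": "step_arm", "body": {"series": [0,0,-0.02,0,0,0,-0.06,0,0,0,-0.1,-0.05,0.01,-0.02,-0.14,-0.15,0.025,-0.05,-0.17,-0.27,0.045,-0.08,-0.19,-0.4,0.065,-0.11,-0.205,-0.53,0.08,-0.14,-0.215,-0.66]}}

```text
time: 12.85
tool_pos: [0.5341, 0.2177, 0.1986]
tcp_rot: [2.819, 1.386, -0.001]
wrist_force: [-0.1, 0.4, -1.8]
width: 0.316
grip_force: 60.1
```

Run:
```python
from h import *
plan((.55,.27,.20,90))
```

```text
now [0.5341 0.2177 0.1986] yaw 52.37 tilt 0.02
row [ 0.0511 -0.0193 -0.0014] -0.657
```

{"method": "step_arm", "body": {"series": [0.01,-0.004,0,-0.13,0.02,-0.008,0,-0.27,0.03,-0.012,0,-0.41,0.04,-0.016,0,-0.54,0.05,-0.019,0,-0.64,0.051,-0.019,0,-0.657,0.051,-0.019,0,-0.657]}}

```text
time: 13.72
tool_pos: [0.5498, 0.2683, 0.1978]
tcp_rot: [-2.227, -2.215, 0.003]
wrist_force: [-0.1, -0.3, -1.3]
width: 0.317
grip_force: 60.1
```

Run:
```python
from h import *
p=shot('wrist'); save(p,'w7.png')
print(yaw(p['_T']),toolT()[:3,3])
print([(round(d['score'],2),np.round(d['point'],1),ray(p,d['point'],.038)[:2]) for d in viewer.spot_point(p,'tray_hole')][:3])
print([(round(d['score'],2),np.round(d['point'],1),ray(p,d['point'],.2186)[:2]) for d in viewer.spot_point(p,'hook_tip')][:3])
```

```text
-0.3008166780215102 [0.5499 0.2682 0.198 ]
[]
[(0.81, array([ 50.7, 276.3]), array([0.4503, 0.287 ]))]
```

View pics/w7.png

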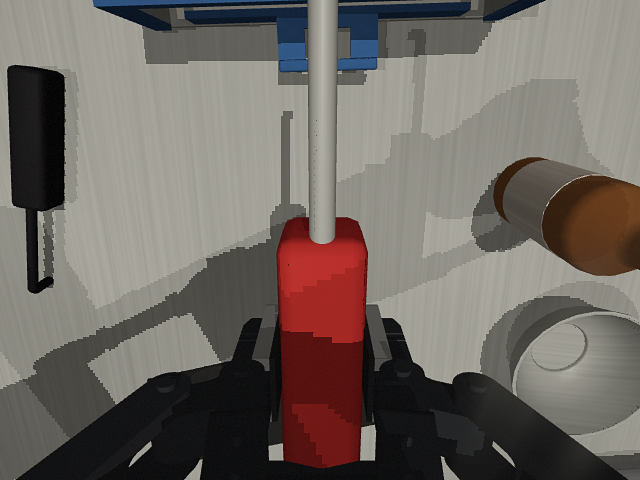

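Run:
```python
from h import *
p=shot('wrist')
for u in [(278,70),(378,70),(278,60),(378,60),(305,57),(351,57),(305,28),(351,28),(328,42)]: print(u,ray(p,u,.038)[:2],ray(p,u,.034)[:2])
# blue front wall top edge line
a=p['image'].astype(int); 
im=a; blue=(im[:,:,2]-im[:,:,0]>50)
for c in (120,150,200,250,282,290,300,360,370,450,500,530): r=np.where(blue[:120,c])[0]; print(c,r.min() if len(r) else None,r.max() if len(r) else None)
for r in (20,26,30,40,50,56,60,66): c=np.where(blue[r,270:400])[0]+270; print('row',r,c.min() if len(c) else None,c.max() if len(c) else None, [int(x) for x in c[np.where(np.diff(c)>1)[0]]],[int(x) for x in c[np.where(np.diff(c)>1)[0]+1]])
plan((.55,.20,.2,90))
```

```text
(278, 70) [0.5206 0.3669] [0.5203 0.3671]
(378, 70) [0.5918 0.3665] [0.5923 0.3667]
(278, 60) [0.5209 0.3735] [0.5205 0.3738]
(378, 60) [0.5915 0.3731] [0.592  0.3734]
(305, 57) [0.54   0.3753] [0.5399 0.3756]
(351, 57) [0.5724 0.3752] [0.5727 0.3755]
(305, 28) [0.5403 0.3938] [0.5402 0.3944]
(351, 28) [0.5721 0.3937] [0.5724 0.3942]
(328, 42) [0.5562 0.3849] [0.5563 0.3853]
120 0 5
150 0 4
200 0 3
250 0 1
282 0 71
290 0 71
300 0 70
360 23 69
370 15 68
450 None None
500 None None
530 None None
row 20 276 376 [277, 280, 287, 298, 304, 306, 342, 352, 358, 364, 370, 373] [279, 283, 298, 304, 306, 339, 352, 358, 364, 370, 373, 376]
row 26 277 376 [280, 286, 291, 295, 301, 304, 306, 349, 351, 355, 365] [285, 288, 294, 300, 303, 306, 338, 351, 355, 365, 376]
row 30 277 376 [278, 281, 289, 293, 296, 299, 301, 351, 354, 360, 365, 367] [280, 285, 293, 295, 298, 301, 350, 354, 360, 363, 367, 376]
row 40 277 376 [277, 279, 285, 303] [279, 281, 300, 350]
row 50 278 376 [304] [350]
row 56 278 376 [304] [350]
row 60 281 375 [283, 307] [286, 338]
row 66 279 375 [307] [338]
now [0.5502 0.2683 0.1985] yaw 89.71 tilt 0.02
row [-0.0683  0.0002 -0.0015] -0.005
```

Run:
```python
from h import *
for n in ('top','scene'):
    p=shot(n)
    print([(round(d['score'],2),np.round(d['point'],1),ray(p,d['point'],.217)[:2]) for d in viewer.spot_point(p,'hook_tip')])
    print(proj(p,(.55,.3853,.217)))
    u,v=proj(p,(.55,.3853,.217)).astype(int); cv2.imwrite('pics/%s8.png'%n,cv2.resize(p['image'][v-25:v+25,u-35:u+35,::-1],None,fx=7,fy=7,interpolation=cv2.INTER_CUBIC))
a=cv2.imread('pics/top8.png');b=cv2.imread('pics/scene8.png');cv2.imwrite('pics/c8.png',cv2.resize(np.vstack([a,b]),(420,600)))
plan((.556,.2675,.08,90.5))
```

```text
[(0.91, array([469.9, 372.4]), array([ 0.1841, -0.2853]))]
[204.2949 229.0533]
[(0.96, array([294.5, 214.9]), array([ 0.5131, -0.0096])), (0.64, array([118.2, 273.3]), array([ 0.3903, -0.4058])), (0.59, array([399.1, 162.8]), array([0.5557, 0.3692]))]
[400.719  159.9604]
now [0.5503 0.2685 0.1987] yaw 89.74 tilt 0.01
row [-0.001   0.0057  0.1187] -0.013
```

View pics/c8.png

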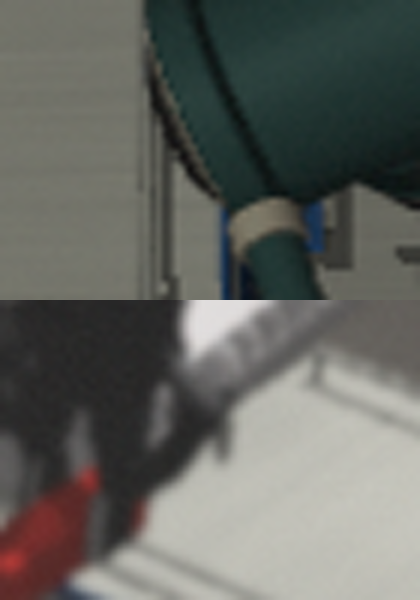

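{"method": "step_arm", "body": {"series": [-0.001,0.0057,0.03,-0.013,-0.001,0.0057,0.07,-0.013,-0.001,0.0057,0.11,-0.013,-0.001,0.0057,0.14,-0.013,-0.001,0.0057,0.157,-0.013,-0.001,0.0057,0.163,-0.013,-0.001,0.0057,0.163,-0.013]}}

```text
time: 15.0
tool_pos: [0.5566, 0.2679, 0.0362]
tcp_rot: [2.211, 2.231, 0.001]
wrist_force: [0.6, 0.6, -1.5]
width: 0.32
grip_force: 60.1
```

{"method": "step_arm", "body": {"series": [0,0,0.008,0,0,0,0.016,0,0,0,0.024,0,0,0,0.03,0,0,0,0.032,0,0,0,0.032,0]}}

```text
time: 15.75
tool_pos: [0.5559, 0.2676, 0.0034]
tcp_rot: [-2.211, -2.231, 0.001]
wrist_force: [-0.0, 0.1, -2.1]
width: 0.316
grip_force: 60.1
```

Run:
```python
from h import *
plan((.5593,.0775,.0034,90.5)); p=shot('scene'); u,v=proj(p,(.556,.3845,.038)).astype(int); print(u,v)
cv2.imwrite('pics/s9.png',cv2.resize(p['image'][v-40:v+30,u-60:u+40,::-1],None,fx=7,fy=7,interpolation=cv2.INTER_CUBIC))
```

```text
now [0.5559 0.2676 0.0034] yaw 90.52 tilt 0.02
row [-0.1901  0.0017 -0.    ] 0.0
394 210
```

View pics/s9.png

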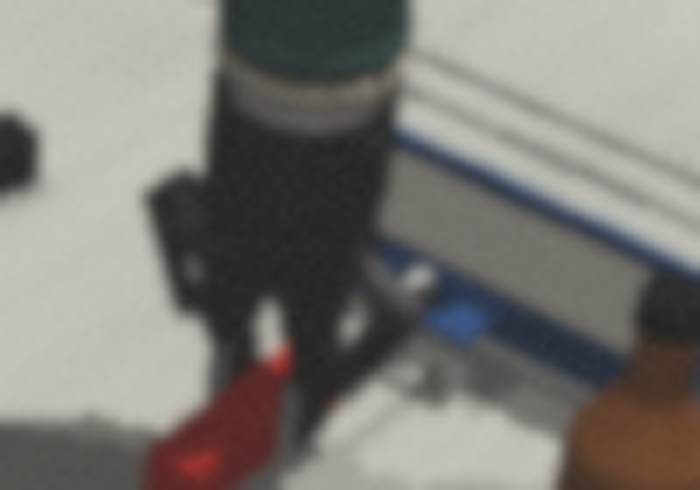

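{"method": "step_arm", "body": {"series": [-0.003,0,0,0,-0.008,0,0,0,-0.015,0,0,0,-0.024,0,0,0,-0.035,0,0,0,-0.047,0.0005,0,0,-0.059,0.0005,0,0,-0.071,0.0005,0,0]}}

```text
time: 16.8
tool_pos: [0.5575, 0.1958, 0.0038]
tcp_rot: [2.212, 2.231, 0.001]
wrist_force: [1.7, 3.6, -0.1]
width: 0.317
grip_force: 65.4
```

{"method": "step_arm", "body": {"series": [-0.012,0,0,0,-0.024,0,0,0,-0.036,0,0,0,-0.048,0.0005,0,0,-0.06,0.0005,0,0,-0.072,0.0005,0,0,-0.082,0.0005,0,0,-0.09,0.001,0,0]}}

```text
time: 17.8
tool_pos: [0.5584, 0.1059, 0.0034]
tcp_rot: [-2.211, -2.231, 0.002]
wrist_force: [0.0, 3.3, -1.0]
width: 0.317
grip_force: 65.4
```

{"method": "step_arm", "body": {"series": [-0.006,0,0,0,-0.012,0,0,0,-0.017,0,0,0,-0.021,0,0,0,-0.025,0,0,0,-0.028,0,0,0,-0.031,0,0,0]}}

```text
time: 18.68
tool_pos: [0.5591, 0.0755, 0.0035]
tcp_rot: [-2.211, -2.231, 0.0]
wrist_force: [0.1, 3.6, -2.0]
width: 0.314
grip_force: 65.4
```

{"method": "step_arm", "body": {"series": [-0.003,0,0,0,-0.005,0,0,0,-0.005,0,0,0]}}

```text
time: 19.05
tool_pos: [0.5591, 0.0719, 0.0035]
tcp_rot: [-2.211, -2.229, -0.002]
wrist_force: [-0.4, 8.2, -2.9]
width: 0.314
grip_force: 65.2
```

{"method": "step_arm", "body": {"series": [-0.002,0,0,0,-0.003,0,0,0,-0.003,0,0,0]}}

```text
time: 19.42
tool_pos: [0.559, 0.0716, 0.0033]
tcp_rot: [-2.21, -2.226, -0.006]
wrist_force: [0.5, 17.1, -4.1]
width: 0.315
grip_force: 65.0
```

{"method": "step_arm", "body": {"series": [0.006,0,0,0,0.01,0,0,0,0.01,0,-0.01,0,0.01,0,-0.03,0,0.01,0,-0.06,0,0.01,0,-0.09,0,0.01,0,-0.11,0,0.01,0,-0.11,0]}}

```text
time: 20.42
tool_pos: [0.5614, 0.0773, 0.1165]
tcp_rot: [2.209, 2.228, 0.006]
wrist_force: [0.9, 0.0, -1.1]
width: 0.317
grip_force: 65.3
```

Run:
```python
from h import *
plan((.482,.05,.11,13.8),(.482,.05,-.0146,13.8))
```

```text
now [0.5614 0.0773 0.1165] yaw 90.49 tilt 0.32
row [-0.0267 -0.0796  0.0061] 1.338
row [-0.0267 -0.0803  0.1307] 1.338
```

{"method": "step_arm", "body": {"series": [-0.003,-0.01,0,0.15,-0.006,-0.02,0,0.32,-0.01,-0.03,0,0.49,-0.014,-0.04,0,0.66,-0.018,-0.052,0,0.83,-0.022,-0.065,0,1.0,-0.025,-0.075,0,1.17,-0.0267,-0.0796,0,1.338]}}

```text
time: 21.42
tool_pos: [0.4782, 0.0497, 0.1123]
tcp_rot: [3.12, 0.37, -0.004]
wrist_force: [0.6, 0.4, -1.4]
width: 0.314
grip_force: 65.3
```

Run:
```python
from h import *
plan((.482,.05,.0,13.8),(.482,.05,-.0146,13.8))
```

```text
now [0.4782 0.0497 0.1123] yaw 13.51 tilt 0.14
row [0.004  0.0006 0.1123] -0.005
row [0.004  0.0006 0.1269] -0.005
```

{"method": "step_arm", "body": {"series": [0.003,0,0.03,-0.005,0.003,0,0.06,-0.005,0.003,0,0.09,-0.005,0.003,0,0.11,-0.005,0.003,0,0.12,-0.005,0.003,0,0.126,-0.005,0.003,0,0.128,-0.005,0.003,0,0.128,-0.005]}}

```text
time: 22.42
tool_pos: [0.4834, 0.051, -0.0139]
tcp_rot: [3.118, 0.387, 0.002]
wrist_force: [-0.3, 0.3, -1.4]
width: 0.317
grip_force: 65.3
```

{"method": "step_arm", "body": {"series": [0,0,0,0,0,0,0,0,0,0,0,0,0,0,0,0], "gripper": 0.8}}

```text
time: 22.92
tool_pos: [0.4829, 0.051, -0.0142]
tcp_rot: [3.118, 0.387, 0.001]
wrist_force: [0.5, -0.0, -1.0]
width: 0.801
grip_force: 0.0
```

{"method": "step_arm", "body": {"series": [0,0,-0.04,0,0,0,-0.1,0,0,0,-0.16,0,0,0,-0.22,0,0,0,-0.27,0,0,0,-0.27,0]}}

```text
time: 23.68
tool_pos: [0.4861, 0.0512, 0.2615]
tcp_rot: [3.117, 0.387, 0.017]
wrist_force: [0.2, -0.3, 0.1]
width: 0.795
grip_force: 0.0
```

Run:
```python
from h import *
p=shot('wrist')
for l,z in dict(hook=.003,hook_tip=.003,mat=0).items():
    print(l,[(round(d['score'],2),np.round(d['point']),ray(p,d['point'],z)[:2]) for d in viewer.spot_point(p,l)][:2])
for n in ('scene','top'):
  q=shot(n); save(q,n+'10.png')
  for l,z in dict(jar=.079,knob=.104,station_load=.064,tray_hole=.038,hook=.003).items():
    print(l,[(round(d['score'],2),np.round(d['point']),ray(q,d['point'],.013 if l=='jar' else z)[:2]) for d in viewer.spot_point(q,l)][:7])
plan((.55,.2,.25,90))
```

```text
hook [(0.85, array([ 48., 271.]), array([0.3257, 0.3107])), (0.57, array([323., 201.]), array([0.4714, 0.0446]))]
hook_tip [(0.88, array([162., 317.]), array([0.3005, 0.1853])), (0.65, array([318.,  65.]), array([0.5944, 0.0804]))]
mat []
jar [(0.59, array([373., 218.]), array([0.5116, 0.3365])), (0.59, array([399., 229.]), array([0.6028, 0.3486]))]
knob [(0.95, array([286., 295.]), array([ 0.6095, -0.1366]))]
station_load [(0.93, array([270., 309.]), array([ 0.5876, -0.1684]))]
tray_hole [(0.67, array([357., 241.]), array([0.5642, 0.192 ])), (0.57, array([421., 266.]), array([0.7545, 0.2299]))]
hook [(0.82, array([303., 263.]), array([0.4891, 0.0458])), (0.65, array([165., 275.]), array([ 0.2542, -0.2503])), (0.58, array([323., 200.]), array([0.3279, 0.3075]))]
jar [(0.82, array([232., 248.]), array([0.5133, 0.3457])), (0.57, array([333., 260.]), array([0.4775, 0.054 ])), (0.4, array([283., 232.]), array([0.5584, 0.1965]))]
knob [(0.86, array([454., 177.]), array([ 0.6997, -0.2805])), (0.77, array([403., 216.]), array([ 0.5934, -0.139 ])), (0.58, array([436., 267.]), array([ 0.4527, -0.2268]))]
station_load [(0.73, array([411., 220.]), array([ 0.5877, -0.1652])), (0.19, array([230., 216.]), array([0.6025, 0.3419]))]
tray_hole [(0.75, array([284., 235.]), array([0.5499, 0.1923])), (0.27, array([454., 176.]), array([ 0.715 , -0.2955]))]
hook [(0.84, array([243., 316.]), array([0.3175, 0.3144])), (0.77, array([436., 341.]), array([ 0.2448, -0.241 ])), (0.46, array([333., 261.]), array([0.4744, 0.0521]))]
now [0.4828 0.051  0.2556] yaw 14.14 tilt 0.0
row [ 0.1016 -0.128   0.0056] -1.324
```

{"method": "step_arm", "body": {"series": [0.03,0.05,0,-0.17,0.04,0.09,0,-0.34,0.045,0.13,0,-0.51,0.05,0.17,0,-0.68,0.05,0.2,0,-0.85,0.05,0.23,0,-1.02,0.05,0.25,0,-1.19,0.05,0.26,0,-1.32]}}

```text
time: 25.48
tool_pos: [0.595, -0.1902, 0.2554]
tcp_rot: [-2.222, -2.221, 0.0]
wrist_force: [0.3, 1.3, -0.3]
width: 0.794
grip_force: 0.0
```

Run:
```python
from h import *
p=shot('wrist'); save(p,'w11.png')
for l,z in dict(knob=.104,station_load=.064,station_infeed=.064,station_outfeed=.064,coder=0).items():
    print(l,[(round(d['score'],2),np.round(d['point']),ray(p,d['point'],z)[:2]) for d in viewer.spot_point(p,l)][:5])
im=p['image'].astype(int); m=((im[:,:,2]-im[:,:,0]>40)&(im[:,:,2]>90)).astype(np.uint8)
cs,_=cv2.findContours(m,cv2.RETR_EXTERNAL,cv2.CHAIN_APPROX_NONE)
for c in cs:
    if len(c)>60: e=cv2.fitEllipse(c); print('ellipse',np.round(e[0]),np.round(e[1]),ray(p,e[0],.07)[:2])
plan((.585,-.2,.25,90))
```

```text
knob [(0.94, array([139., 260.]), array([ 0.4509, -0.2331])), (0.8, array([329., 125.]), array([ 0.6011, -0.1287]))]
station_load [(0.94, array([303., 168.]), array([ 0.5804, -0.1667]))]
station_infeed [(0.96, array([397., 270.]), array([ 0.6644, -0.2584])), (0.42, array([141., 262.]), array([ 0.434 , -0.2503]))]
station_outfeed [(0.73, array([206., 267.]), array([ 0.4923, -0.2556]))]
coder [(0.67, array([302., 244.]), array([ 0.5752, -0.2554]))]
ellipse [386. 215.] [80. 85.] [ 0.6509 -0.2056]
ellipse [239. 191.] [82. 87.] [ 0.5267 -0.1841]
now [ 0.5947 -0.1883  0.2556] yaw 89.7 tilt 0.01
row [-0.0117 -0.0096  0.0056] -0.005
```

View pics/w11.png

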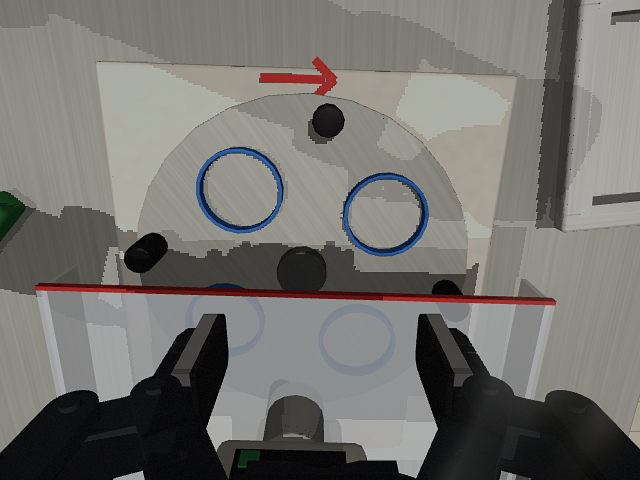

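Run:
```python
from h import *
p=shot('wrist')
print(ray(p,(328,119),.104)[:2],ray(p,(301,262),.082)[:2])
plan((.6005,-.126,.14,80.2),(.6005,-.126,.051,80.2))
```

```text
[ 0.6008 -0.1229] [ 0.578  -0.2416]
now [ 0.5947 -0.1883  0.2556] yaw 89.73 tilt 0.01
row [0.0623 0.0055 0.1157] 0.166
row [0.0623 0.0055 0.2047] 0.166
```

{"method": "step_arm", "body": {"series": [0.03,0.003,0.02,0.08,0.06,0.0055,0.05,0.166,0.0625,0.0055,0.09,0.166,0.0625,0.0055,0.13,0.166,0.0625,0.0055,0.17,0.166,0.0625,0.0055,0.195,0.166,0.0625,0.0055,0.204,0.166,0.0625,0.0055,0.204,0.166], "gripper": 0.7}}

```text
time: 26.82
tool_pos: [0.6004, -0.1261, 0.0515]
tcp_rot: [-2.402, -2.025, 0.0]
wrist_force: [-0.2, -0.0, -0.0]
width: 0.698
grip_force: 0.0
```

{"method": "step_arm", "body": {"series": [0,0,0,0,0,0,0,0,0,0,0,0,0,0,0,0], "gripper": 0, "newtons": 50}}

```text
time: 27.32
tool_pos: [0.6018, -0.1267, 0.0534]
tcp_rot: [2.401, 2.023, 0.003]
wrist_force: [-1.6, 0.2, 5.7]
width: 0.263
grip_force: 49.1
```

Run:
```python
from h import *
plan((.6005,-.126,.051,80.2)); s=monitor.read_state(); print(s['width'],s['grip_force'],s['wrist_force'])
```

```text
now [ 0.6018 -0.1267  0.0534] yaw 80.24 tilt 0.16
row [ 0.0005 -0.0015  0.0024] 0.001
0.2625661439733917 49.05978620052338 [-1.6307  0.1933  5.713 ]
```

{"method": "step_arm", "body": {"series": [-0.0002,0.0066,0,0.05,-0.0013,0.0184,0,0.14,-0.0038,0.0314,0,0.24,-0.0076,0.044,0,0.34,-0.0126,0.0562,0,0.44,-0.0181,0.0667,0,0.53,-0.0238,0.0756,0,0.61,-0.0268,0.0798,0,0.649]}}

```text
time: 28.32
tool_pos: [0.674, -0.167, 0.0534]
tcp_rot: [-2.923, -1.15, 0.003]
wrist_force: [-8.5, 2.8, 12.0]
width: 0.26
grip_force: 50.2
```

{"method": "step_arm", "body": {"series": [0,0,0,0,0,0,0,0]}}

```text
time: 28.58
tool_pos: [0.6739, -0.167, 0.0534]
tcp_rot: [2.922, 1.154, -0.002]
wrist_force: [-6.9, 0.8, 9.3]
width: 0.262
grip_force: 49.9
```

Run:
```python
from h import *
plan((.6005,-.126,.051,80.2)); T=toolT(); s=monitor.read_state(); print(s['width'],s['grip_force'],T[:3,:3].T@s['wrist_force'])
v=T[:2,3]-[.578,-.256]; print(np.linalg.norm(v),np.degrees(np.arctan2(v[1],v[0])))
```

```text
now [ 0.6739 -0.167   0.0534] yaw 43.1 tilt 0.09
row [-0.0256 -0.0801  0.0024] -0.647
0.2615138629296084 49.933428168296814 [-4.4901 -5.2786 -9.2947]
0.1308770622787561 42.86685688097754
```

{"method": "step_arm", "body": {"series": [0,0,0,0,0,0,0,0,0,0,0,0], "gripper": 0.7}}

```text
time: 28.95
tool_pos: [0.6746, -0.1663, 0.0513]
tcp_rot: [-2.922, -1.153, 0.0]
wrist_force: [0.4, -0.3, -0.9]
width: 0.7
grip_force: 0.0
```

Run:
```python
from h import *
plan((.673,-.167,.13,43),(.59,-.19,.2556,89.7))
```

```text
now [ 0.6746 -0.1663  0.0513] yaw 43.08 tilt 0.01
row [-0.0017 -0.0006 -0.0787] 0.001
row [-0.078  -0.0405 -0.2043] -0.814
```

{"method": "step_arm", "body": {"series": [0,0,-0.04,0,0,0,-0.09,0,-0.01,-0.005,-0.13,-0.13,-0.03,-0.015,-0.17,-0.29,-0.05,-0.025,-0.19,-0.45,-0.065,-0.035,-0.204,-0.61,-0.078,-0.0405,-0.2043,-0.77,-0.078,-0.0405,-0.2043,-0.814]}}

```text
time: 29.95
tool_pos: [0.5893, -0.1904, 0.2564]
tcp_rot: [2.225, 2.217, 0.0]
wrist_force: [0.3, 0.1, 0.8]
width: 0.702
grip_force: 0.0
```

```bash
cat >> h.py <<'E'
def nests(p):
    im=p['image'].astype(int); m=((im[:,:,2]-im[:,:,0]>40)&(im[:,:,2]>90)).astype(np.uint8)
    cs,_=cv2.findContours(m,cv2.RETR_EXTERNAL,cv2.CHAIN_APPROX_NONE); out=[]
    for c in cs:
        if len(c)>60:
            e=cv2.fitEllipse(c); x=ray(p,e[0],.07)[:2]; v=x-[.578,-.256]
            print('nest',np.round(e[0]),np.round(e[1]),x,'r',np.hypot(*v).round(4),'ang',np.degrees(np.arctan2(v[1],v[0])).round(1))
E
python3 - <<'E'
from h import *
p=shot('wrist'); nests(p)
for l,z in dict(knob=.104,station_load=.064,station_infeed=.064).items():
    print(l,[(round(d['score'],2),np.round(d['point']),ray(p,d['point'],z)[:2]) for d in viewer.spot_point(p,l)][:5])
plan((.55,.24,.28,90))
E
```

```text
nest [408. 272.] [69. 78.] [ 0.6673 -0.2594] r 0.0894 ang -2.2
nest [207. 264.] [64. 76.] [ 0.489  -0.2509] r 0.0891 ang 176.7
nest [310. 171.] [86. 87.] [ 0.581 -0.168] r 0.0881 ang 88.0
knob [(0.69, array([434., 174.]), array([ 0.675 , -0.1652]))]
station_load [(0.55, array([309., 170.]), array([ 0.5804, -0.1682]))]
station_infeed [(0.67, array([401., 267.]), array([ 0.6627, -0.2566]))]
now [ 0.59   -0.19    0.2557] yaw 89.67 tilt 0.01
row [ 0.4297 -0.0425 -0.0243] -0.006
```

{"method": "step_arm", "body": {"series": [0.05,-0.005,-0.02,0,0.11,-0.01,-0.03,0,0.17,-0.016,-0.03,0,0.23,-0.022,-0.03,0,0.29,-0.028,-0.025,0,0.35,-0.035,-0.024,0,0.4,-0.04,-0.024,0,0.43,-0.0425,-0.024,-0.006]}}

```text
time: 31.15
tool_pos: [0.549, 0.243, 0.2796]
tcp_rot: [-2.218, -2.224, 0.0]
wrist_force: [0.5, -0.6, -0.1]
width: 0.702
grip_force: 0.0
```

```bash
cat >> h.py <<'E'
def jars(p,z=.079,rmin=.02):
    im=cv2.cvtColor(p['image'],cv2.COLOR_RGB2HSV)
    m=cv2.inRange(im,(18,80,50),(34,255,255)); m=cv2.morphologyEx(m,cv2.MORPH_OPEN,np.ones((5,5)))
    cs,_=cv2.findContours(m,cv2.RETR_EXTERNAL,cv2.CHAIN_APPROX_NONE)
    for c in cs:
        if cv2.contourArea(c)>300:
            e=cv2.fitEllipse(c); print('lid',np.round(e[0],1),np.round(e[1]),ray(p,e[0],z)[:2])
E
python3 - <<'E'
from h import *
import time
p=shot('wrist'); jars(p); save(p,'w12.png')
for l,z in dict(jar=.013,tray_hole=.038,hook=.003).items():
    print(l,[(round(d['score'],2),np.round(d['point']),ray(p,d['point'],z)[:2]) for d in viewer.spot_point(p,l)][:5])
plan((.55,.24,.28,90))
E
```

```text
lid [270.4  70.5] [62. 67.] [0.509  0.3432]
lid [386.7  62.2] [62. 69.] [0.6015 0.3496]
jar [(0.69, array([377.,  68.]), array([0.6017, 0.3492])), (0.61, array([280.,  74.]), array([0.5111, 0.3432]))]
tray_hole [(0.85, array([329., 232.]), array([0.558 , 0.1946]))]
hook [(0.94, array([226., 362.]), array([0.4354, 0.0184])), (0.68, array([ 95., 104.]), array([0.3265, 0.3152]))]
now [0.5495 0.2406 0.2795] yaw 90.13 tilt 0.06
row [-0.0006  0.0005 -0.0005] 0.002
```

View pics/w12.png

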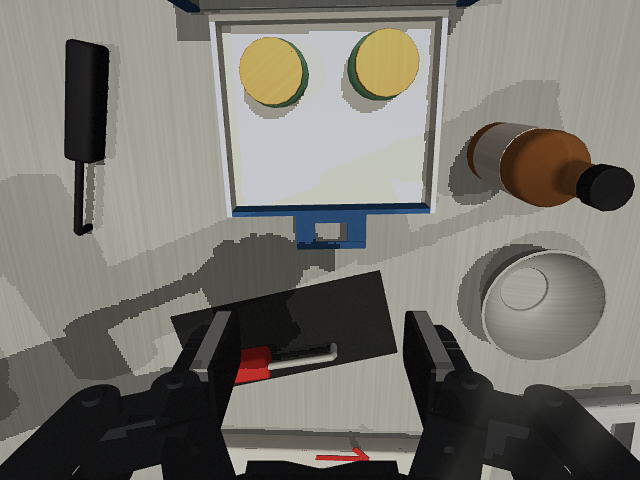

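Run:
```python
from h import *
p=shot('wrist')
print(ray(p,(335,352),.003),ray(p,(335,346),.029),ray(p,(271,363),.029))
plan((.45,.03,.26,20))
```

```text
[0.5673 0.03   0.003 ] [0.5662 0.055  0.029 ] [0.4935 0.0325 0.029 ]
now [0.5497 0.2398 0.2796] yaw 90.06 tilt 0.05
row [-0.2097 -0.0999  0.0198] 1.223
```

{"method": "step_arm", "body": {"series": [-0.03,-0.012,0,0.16,-0.06,-0.025,0,0.32,-0.09,-0.04,0,0.48,-0.12,-0.055,0.01,0.64,-0.15,-0.07,0.02,0.8,-0.18,-0.085,0.02,0.96,-0.2,-0.095,0.02,1.12,-0.21,-0.1,0.02,1.22], "gripper": 1}}

```text
time: 32.4
tool_pos: [0.4491, 0.0277, 0.26]
tcp_rot: [3.095, 0.538, 0.0]
wrist_force: [-0.0, 0.3, 0.2]
width: 1.004
grip_force: 0.0
```

```bash
cat >> h.py <<'E'
def redhook(p,z=.035):
    im=cv2.cvtColor(p['image'],cv2.COLOR_RGB2HSV)
    m=cv2.inRange(im,(0,150,60),(8,255,255))|cv2.inRange(im,(172,150,60),(180,255,255)); m=cv2.morphologyEx(m,cv2.MORPH_OPEN,np.ones((5,5)))
    cs,_=cv2.findContours(m,cv2.RETR_EXTERNAL,cv2.CHAIN_APPROX_NONE)
    for c in sorted(cs,key=cv2.contourArea)[-2:]:
        W=np.array([ray(p,u[0],z)[:2] for u in c]).astype(np.float32); r=cv2.minAreaRect(W*1000)
        b=cv2.boxPoints(r)/1000; e=[b[1]-b[0],b[2]-b[1]]; v=max(e,key=np.linalg.norm); v=v*np.sign(v[0]); print('handle',np.array(r[0])/1000,r[1],'yaw',np.degrees(np.arctan2(v[1],v[0])).round(1),cv2.contourArea(c))
E
python3 - <<'E'
from h import *
p=shot('wrist'); redhook(p)
for l,z in dict(hook=.003,hook_tip=.003,mat=0).items():
    print(l,[(round(d['score'],2),np.round(d['point']),ray(p,d['point'],z)[:2]) for d in viewer.spot_point(p,l)][:2])
plan((.45,.03,.26,20))
E
```

```text
handle [ 0.5772 -0.0997] (60.60523986816406, 32.263648986816406) yaw 15.0 872.0
handle [0.4388 0.0218] (109.9095230102539, 27.47833251953125) yaw 10.1 3150.5
hook [(0.96, array([ 13., 202.]), array([0.3255, 0.3138])), (0.79, array([325., 198.]), array([0.4361, 0.0178]))]
hook_tip [(0.81, array([344.,  58.]), array([0.5649, 0.0464])), (0.73, array([558., 239.]), array([ 0.4773, -0.2256]))]
mat [(0.7, array([314., 112.]), array([0.5112, 0.0564]))]
now [0.4499 0.0293 0.2601] yaw 20.14 tilt 0.04
row [ 0.0003 -0.0006  0.0001] 0.002
```

Run:
```python
from h import *
plan((.448,.022,.03,11),(.448,.022,-.0165,11))
```

```text
now [0.4499 0.0293 0.2601] yaw 20.14 tilt 0.04
row [-0.0044  0.0062  0.2301] 0.16
row [-0.0045  0.0062  0.2766] 0.16
```

Now grasp, lift slightly, and shift (move in the grasp's axes: +34,+28 mm world, yaw +2.8°).

{"method": "step_arm", "body": {"series": [-0.002,0.003,0.05,0.08,-0.0045,0.0062,0.11,0.16,-0.0045,0.0062,0.17,0.16,-0.0045,0.0062,0.21,0.16,-0.0045,0.0062,0.245,0.16,-0.0045,0.0062,0.265,0.16,-0.0045,0.0062,0.277,0.16,-0.0045,0.0062,0.277,0.16]}}

```text
time: 33.6
tool_pos: [0.4474, 0.0229, -0.0177]
tcp_rot: [-3.127, -0.302, 0.002]
wrist_force: [0.2, -0.1, -0.3]
width: 1.002
grip_force: 0.0
```

{"method": "step_arm", "body": {"series": [0,0,0,0,0,0,0,0,0,0,0,0,0,0,0,0,0,0,0,0,0,0,0,0], "gripper": 0, "newtons": 60}}

```text
time: 34.35
tool_pos: [0.4489, 0.0227, -0.0162]
tcp_rot: [3.127, 0.301, 0.003]
wrist_force: [0.1, 0.2, 6.5]
width: 0.314
grip_force: 61.2
```

Run:
```python
from h import *
plan((.482,.05,.01,13.8),(.482,.05,-.0140,13.8)); s=monitor.read_state();print(s['width'])
```

```text
now [ 0.4489  0.0227 -0.0162] yaw 10.98 tilt 0.11
row [ 0.0377 -0.0205 -0.0261] -0.049
row [ 0.0377 -0.0205 -0.0021] -0.049
0.3136389451939222
```

{"method": "step_arm", "body": {"series": [0,0,-0.012,0,0,0,-0.026,0,0.012,-0.007,-0.028,-0.015,0.025,-0.014,-0.028,-0.03,0.037,-0.0205,-0.028,-0.049,0.037,-0.0205,-0.015,-0.049,0.037,-0.0205,-0.004,-0.049,0.037,-0.0205,-0.0015,-0.049]}}

```text
time: 35.35
tool_pos: [0.4788, 0.0499, -0.0162]
tcp_rot: [-3.118, -0.377, 0.005]
wrist_force: [-10.0, 1.4, 22.4]
width: 0.315
grip_force: 63.4
```

{"method": "step_arm", "body": {"series": [0,0,0,0,0,0,0,0,0,0,0,0,0,0,0,0], "gripper": 0.8}}

```text
time: 35.85
tool_pos: [0.4801, 0.0498, -0.0157]
tcp_rot: [-3.119, -0.377, 0.0]
wrist_force: [0.1, 0.2, 0.3]
width: 0.799
grip_force: 0.0
```

{"method": "step_arm", "body": {"series": [0,0,-0.04,0,0,0,-0.1,0,0,0,-0.16,0,0,0,-0.22,0,0,0,-0.27,0,0,0,-0.27,0]}}

```text
time: 36.6
tool_pos: [0.4836, 0.0501, 0.2603]
tcp_rot: [3.118, 0.377, 0.017]
wrist_force: [1.0, 0.4, -0.3]
width: 0.801
grip_force: 0.0
```

Run:
```python
from h import *
p=shot('wrist'); redhook(p)
for l,z in dict(hook=.003,hook_tip=.003,mat=0).items():
    print(l,[(round(d['score'],2),np.round(d['point']),ray(p,d['point'],z)[:2]) for d in viewer.spot_point(p,l)][:3])
plan((.509,.343,.16,90),(.509,.343,.013,90))
```

```text
handle [ 0.5771 -0.0998] (59.764713287353516, 31.454004287719727) yaw 14.2 796.5
handle [0.47   0.0466] (109.06123352050781, 26.621440887451172) yaw 13.2 3083.5
hook [(0.68, array([ 44., 266.]), array([0.33 , 0.314])), (0.58, array([322., 204.]), array([0.4663, 0.0442])), (0.17, array([577., 263.]), array([ 0.4677, -0.2352]))]
hook_tip [(0.97, array([319.,  67.]), array([0.591, 0.077])), (0.61, array([162., 314.]), array([0.3041, 0.1852]))]
mat [(0.93, array([320., 160.]), array([0.5085, 0.0563])), (0.7, array([176.,  67.]), array([0.5594, 0.2063]))]
now [0.479  0.0498 0.2525] yaw 13.8 tilt 0.18
row [ 0.0993 -0.2775  0.0924] -1.33
row [ 0.0998 -0.2774  0.2394] -1.33
```

{"method": "step_arm", "body": {"series": [0.01,-0.03,0,-0.16,0.02,-0.07,0,-0.32,0.035,-0.11,0,-0.48,0.05,-0.15,0.01,-0.64,0.065,-0.19,0.02,-0.8,0.08,-0.23,0.03,-0.97,0.09,-0.26,0.045,-1.15,0.099,-0.277,0.06,-1.33]}}

```text
time: 37.8
tool_pos: [0.5087, 0.3434, 0.191]
tcp_rot: [-2.212, -2.229, 0.007]
wrist_force: [0.7, 0.0, 0.0]
width: 0.802
grip_force: 0.0
```

Run:
```python
from h import *
p=shot('wrist'); jars(p)
plan((.509,.3425,.10,90),(.509,.3425,.012,90))
```

```text
lid [320.5 219.2] [73. 74.] [0.5086 0.3454]
lid [456.8 210.8] [74. 77.] [0.6001 0.3519]
now [0.5081 0.3444 0.1884] yaw 90.75 tilt 0.4
row [-0.0017  0.0015  0.0884] 0.013
row [-0.0015  0.0021  0.1764] 0.013
```

{"method": "step_arm", "body": {"series": [0,0.001,0.04,0.013,0,0.001,0.09,0.013,0,0.001,0.125,0.013,0,0.001,0.15,0.013,0,0.001,0.167,0.013,0,0.001,0.175,0.013,0,0.001,0.175,0.013]}}

```text
time: 38.72
tool_pos: [0.5111, 0.3423, 0.0191]
tcp_rot: [-2.236, -2.206, 0.001]
wrist_force: [0.8, -0.6, 0.1]
width: 0.802
grip_force: 0.0
```

{"method": "step_arm", "body": {"series": [0,0,0,0,0,0,0,0,0,0,0,0,0,0,0,0], "gripper": 0, "newtons": 35}}

```text
time: 39.22
tool_pos: [0.5113, 0.3432, 0.0218]
tcp_rot: [-2.236, -2.206, -0.002]
wrist_force: [-4.6, -1.1, 6.8]
width: 0.594
grip_force: 33.7
```

{"method": "step_arm", "body": {"series": [0,0,0,0,0,0,-0.01,0,0,0,-0.03,0,0,0,-0.06,0,0,0,-0.1,0,0,0,-0.13,0,0,0,-0.15,0,0,0,-0.15,0]}}

```text
time: 40.22
tool_pos: [0.5128, 0.3434, 0.1723]
tcp_rot: [2.235, 2.206, 0.008]
wrist_force: [-0.6, 0.6, -1.7]
width: 0.598
grip_force: 34.0
```

Run:
```python
from h import *
plan((.5813,-.168,.167,90)); p=shot('wrist'); jars(p)
```

```text
now [0.5128 0.3434 0.1723] yaw 89.25 tilt 0.29
row [-0.5104  0.0752  0.0042] -0.013
lid [321.5 361.3] [160. 163.] [0.5129 0.2466]
lid [457.2 215.6] [79. 83.] [0.5998 0.3522]
```

Run:
```python
from h import *
p=shot('wrist'); jars(p,toolT()[2,3]-.0088+.066); plan((.5813,-.168,.172,90),(.5813,-.168,.0745,90))
```

```text
lid [321.5 361.3] [160. 163.] [0.5123 0.3481]
lid [460.7 215.3] [79. 84.] [0.5504 0.3933]
now [0.5108 0.3422 0.1687] yaw 89.25 tilt 0.06
row [-0.5092  0.0771 -0.0031] -0.013
row [-0.5092  0.0772  0.0944] -0.013
```

{"method": "step_arm", "body": {"series": [-0.015,0.002,0,0,-0.045,0.007,0,0,-0.09,0.014,0,0,-0.14,0.021,0,0,-0.19,0.028,0,0,-0.24,0.036,0,0,-0.29,0.044,0,0,-0.34,0.051,0,-0.013]}}

```text
time: 41.32
tool_pos: [0.5565, -0.0006, 0.1678]
tcp_rot: [-2.22, -2.22, 0.003]
wrist_force: [0.1, 0.1, -1.8]
width: 0.603
grip_force: 34.0
```

{"method": "step_arm", "body": {"series": [-0.045,0.007,0,0,-0.085,0.013,0,0,-0.115,0.018,0,0,-0.14,0.022,0,0,-0.16,0.026,0,0,-0.165,0.026,0,0,-0.165,0.026,0,0]}}

```text
time: 42.2
tool_pos: [0.5834, -0.163, 0.1689]
tcp_rot: [-2.221, -2.22, 0.0]
wrist_force: [-0.2, -0.5, -2.2]
width: 0.597
grip_force: 34.0
```

Run:
```python
from h import *
p=shot('wrist'); jars(p,toolT()[2,3]-.0088+.066); nests(p); plan((.5813,-.1715,.0925,90)); s=monitor.read_state(); print(s['width'])
```

```text
lid [321.4 361.1] [160. 163.] [ 0.5841 -0.1564]
nest [441. 353.] [73. 89.] [ 0.6699 -0.2568] r 0.0919 ang -0.5
nest [188. 349.] [80. 98.] [ 0.4886 -0.2539] r 0.0894 ang 178.6
nest [316. 236.] [101. 107.] [ 0.5809 -0.1681] r 0.0879 ang 88.1
now [ 0.5835 -0.1625  0.1691] yaw 90.01 tilt 0.06
row [-0.009  -0.0022  0.0766] 0.0
0.59654456255893
```

{"method": "step_arm", "body": {"series": [-0.005,-0.0015,0.015,0,-0.0095,-0.0024,0.035,0,-0.0095,-0.0024,0.055,0,-0.0095,-0.0024,0.068,0,-0.0095,-0.0024,0.076,0,-0.0095,-0.0024,0.076,0]}}

```text
time: 43.0
tool_pos: [0.581, -0.1724, 0.0925]
tcp_rot: [-2.22, -2.221, 0.001]
wrist_force: [0.8, 0.1, -1.8]
width: 0.593
grip_force: 34.0
```

{"method": "step_arm", "body": {"series": [0,0,0.005,0,0,0,0.01,0,0,0,0.014,0,0,0,0.017,0,0,0,0.018,0,0,0,0.018,0]}}

```text
time: 43.75
tool_pos: [0.5814, -0.1722, 0.0753]
tcp_rot: [-2.221, -2.221, -0.001]
wrist_force: [-1.1, 4.0, -0.9]
width: 0.595
grip_force: 33.9
```

{"method": "step_arm", "body": {"series": [0.0015,0,0,0,0.002,0,0.0015,0,0.002,0,0.0025,0,0.002,0,0.0025,0]}}

```text
time: 44.25
tool_pos: [0.5815, -0.171, 0.073]
tcp_rot: [2.221, 2.221, -0.0]
wrist_force: [-0.5, 0.3, -0.4]
width: 0.596
grip_force: 33.8
```

{"method": "step_arm", "body": {"series": [0,0,0,0,0,0,0,0,0,0,0,0], "gripper": 0.8}}

```text
time: 44.62
tool_pos: [0.5816, -0.1707, 0.073]
tcp_rot: [2.221, 2.221, 0.0]
wrist_force: [0.0, 0.8, -0.3]
width: 0.799
grip_force: 0.0
```

{"method": "step_arm", "body": {"series": [0,0,-0.02,0,0,0,-0.05,0,0,0,-0.09,0,0,0,-0.13,0,0,0,-0.17,0,0,0,-0.18,0,0,0,-0.18,0]}}

```text
time: 45.5
tool_pos: [0.5819, -0.1708, 0.2543]
tcp_rot: [2.22, 2.22, 0.002]
wrist_force: [-0.4, 0.3, 0.1]
width: 0.803
grip_force: 0.0
```

Run:
```python
from h import *
p=shot('wrist'); jars(p,.130); nests(p)
th=np.radians(133); R_=.1315; k=np.array([.578,-.256])+R_*np.array([np.cos(th),np.sin(th)]); print(k)
for d in viewer.spot_point(p,'knob')[:3]: print(d['score'],ray(p,d['point'],.104)[:2])
plan((k[0],k[1],.14,133),(k[0],k[1],.051,133))
```

```text
lid [320.6 214.3] [70. 72.] [ 0.5826 -0.1687]
nest [414. 294.] [67. 77.] [ 0.6674 -0.2596] r 0.0894 ang -2.3
nest [216. 291.] [72. 80.] [ 0.4888 -0.2562] r 0.0892 ang -179.9
nest [319. 195.] [82. 83.] [ 0.5811 -0.1686] r 0.0874 ang 87.9
[ 0.4883 -0.1598]
0.74 [ 0.4901 -0.1593]
0.66 [ 0.6735 -0.165 ]
now [ 0.5805 -0.1703  0.2514] yaw 90.0 tilt 0.14
row [ 0.0104 -0.0919  0.1116] -0.75
row [ 0.0103 -0.0917  0.2006] -0.75
```

{"method": "step_arm", "body": {"series": [0.002,-0.018,0.02,-0.15,0.004,-0.036,0.04,-0.3,0.006,-0.055,0.06,-0.45,0.008,-0.073,0.08,-0.6,0.0104,-0.092,0.1,-0.75,0.0104,-0.092,0.14,-0.75,0.0104,-0.092,0.18,-0.75,0.0104,-0.092,0.198,-0.75], "gripper": 0.7}}

```text
time: 46.6
tool_pos: [0.4858, -0.1588, 0.0507]
tcp_rot: [-1.25, -2.874, 0.001]
wrist_force: [0.6, -1.0, -0.2]
width: 0.7
grip_force: 0.0
```

{"method": "step_arm", "body": {"series": [0,0,0,0,0,0,0,0,0,0,0,0,0,0,0,0,0,0,0,0], "gripper": 0, "newtons": 50}}

```text
time: 47.22
tool_pos: [0.4895, -0.1611, 0.056]
tcp_rot: [1.252, 2.88, -0.002]
wrist_force: [-3.2, -2.2, 1.8]
width: 0.26
grip_force: 49.4
```

Run:
```python
from h import *
T=toolT(); s=monitor.read_state(); print(s['width'],T[:3,:3].T@s['wrist_force'],T[:3,3],yaw())
v=T[:2,3]-[.578,-.256]; print(np.linalg.norm(v),np.degrees(np.arctan2(v[1],v[0])))
```

```text
0.25976137534280064 [ 0.597  -3.8257 -1.8028] [ 0.4895 -0.1611  0.056 ] 132.99668870123466
0.12975485685582186 132.99380319056985
```

{"method": "step_arm", "body": {"series": [-0.0001,0.004,0,0.03,-0.0005,0.0119,0,0.09,-0.0021,0.0236,0,0.18,-0.0051,0.0365,0,0.28,-0.0094,0.049,0,0.38,-0.015,0.061,0,0.48,-0.0216,0.0723,0,0.58,-0.0294,0.083,0,0.68]}}

```text
time: 48.22
tool_pos: [0.571, -0.1268, 0.0561]
tcp_rot: [2.145, 2.292, -0.002]
wrist_force: [-3.7, -8.3, -0.2]
width: 0.266
grip_force: 49.4
```

{"method": "step_arm", "body": {"series": [-0.0007,0.0132,0,0.1,-0.0026,0.0262,0,0.2,-0.0059,0.039,0,0.3,-0.0104,0.0514,0,0.4,-0.0162,0.0633,0,0.5,-0.0231,0.0745,0,0.6,-0.031,0.085,0,0.7,-0.0381,0.0928,0,0.78]}}

```text
time: 49.22
tool_pos: [0.6625, -0.159, 0.0561]
tcp_rot: [-2.856, -1.306, 0.01]
wrist_force: [-13.2, -7.3, 7.2]
width: 0.258
grip_force: 50.1
```

Run:
```python
from h import *
T=toolT(); s=monitor.read_state(); print(s['width'],T[:3,:3].T@s['wrist_force'],T[:3,3],yaw())
v=T[:2,3]-[.578,-.256]; print(np.linalg.norm(v),np.degrees(np.arctan2(v[1],v[0])))
plan((.6738,-.1666,.053,43))
```

```text
0.2578330276939861 [-14.168   -5.196   -7.0948] [ 0.6625 -0.159   0.0561] 49.13735944155844
0.1286309347332355 48.940286656177676
now [ 0.6625 -0.159   0.0561] yaw 49.14 tilt 0.38
row [0.0017 0.0135 0.003 ] 0.107
```

{"method": "step_arm", "body": {"series": [-0.001,0.005,0,0.04,-0.003,0.01,0,0.08,-0.0035,0.014,0,0.11,-0.004,0.016,0,0.12,-0.004,0.016,0,0.12]}}

```text
time: 49.85
tool_pos: [0.6734, -0.1698, 0.0561]
tcp_rot: [-2.927, -1.135, 0.004]
wrist_force: [-8.5, -0.7, 5.4]
width: 0.262
grip_force: 50.0
```

Run:
```python
from h import *
T=toolT(); s=monitor.read_state(); print(s['width'],T[:3,:3].T@s['wrist_force'],T[:3,3],yaw())
v=T[:2,3]-[.578,-.256]; print(np.linalg.norm(v),np.degrees(np.arctan2(v[1],v[0])))
```

```text
0.2618202154966111 [-6.7102 -5.2102 -5.3739] [ 0.6734 -0.1698  0.0561] 42.40373474751079
0.1285813627248919 42.087405426464684
```

Release and look.

{"method": "step_arm", "body": {"series": [0,0,0,0,0,0,0,0,0,0,0,0], "gripper": 0.7}}

```text
time: 50.22
tool_pos: [0.6761, -0.1701, 0.0556]
tcp_rot: [2.928, 1.137, 0.003]
wrist_force: [0.4, -0.6, -0.4]
width: 0.699
grip_force: 0.0
```

{"method": "step_arm", "body": {"series": [0,0,-0.04,0,0,0,-0.09,0,-0.01,-0.005,-0.13,-0.13,-0.03,-0.015,-0.17,-0.29,-0.05,-0.025,-0.19,-0.45,-0.065,-0.035,-0.204,-0.61,-0.078,-0.0405,-0.2043,-0.77,-0.078,-0.0405,-0.2043,-0.814]}}

```text
time: 51.22
tool_pos: [0.5899, -0.1933, 0.2603]
tcp_rot: [2.236, 2.204, 0.001]
wrist_force: [0.1, -0.5, 0.5]
width: 0.697
grip_force: 0.0
```

Run:
```python
from h import *
p=shot('wrist'); jars(p,.130); nests(p)
for l,z in dict(knob=.104,jar=.064,hook=.003).items():
    print(l,[(round(d['score'],2),np.round(d['point']),ray(p,d['point'],z)[:2]) for d in viewer.spot_point(p,l)][:5])
plan((.6005,.349,.28,90),(.6005,.349,.17,90))
```

```text
lid [414.2 274.1] [25. 62.] [ 0.6604 -0.2406]
nest [407. 266.] [68. 77.] [ 0.6673 -0.2589] r 0.0894 ang -1.8
nest [209. 265.] [71. 79.] [ 0.4891 -0.2545] r 0.0889 ang 179.1
nest [309. 166.] [85. 86.] [ 0.581  -0.1679] r 0.0882 ang 88.0
knob [(0.82, array([433., 168.]), array([ 0.6756, -0.1652])), (0.58, array([189., 166.]), array([ 0.4924, -0.1605]))]
jar [(0.76, array([402., 264.]), array([ 0.6635, -0.2589]))]
hook []
now [ 0.5904 -0.1929  0.2594] yaw 89.04 tilt 0.04
row [ 0.542   0.001  -0.0206] -0.017
row [0.542  0.0009 0.0894] -0.017
```

{"method": "step_arm", "body": {"series": [0.05,0,-0.02,-0.017,0.11,0,-0.02,-0.017,0.17,0,-0.02,-0.017,0.23,0,-0.02,-0.017,0.29,0,-0.02,-0.017,0.35,0,-0.01,-0.017,0.41,0,0.01,-0.017,0.46,0,0.04,-0.017], "gripper": 0.8}}

```text
time: 52.42
tool_pos: [0.5983, 0.2701, 0.22]
tcp_rot: [2.219, 2.222, 0.005]
wrist_force: [1.0, -0.2, 0.2]
width: 0.803
grip_force: 0.0
```

{"method": "step_arm", "body": {"series": [0.04,0,0.01,0,0.07,0,0.03,0,0.082,0,0.03,0,0.082,0,0.03,0,0.082,0,0.03,0]}}

```text
time: 53.05
tool_pos: [0.5982, 0.3482, 0.1905]
tcp_rot: [2.221, 2.221, 0.002]
wrist_force: [-0.3, -0.5, 1.0]
width: 0.805
grip_force: 0.0
```

Run:
```python
from h import *
p=shot('wrist'); jars(p)
plan((.600,.349,.10,90),(.600,.349,.018,90))
```

```text
lid [325.3 217.3] [73. 75.] [0.602  0.3519]
now [0.5982 0.3481 0.1905] yaw 89.98 tilt 0.1
row [0.0009 0.0016 0.0905] -0.0
row [0.0009 0.0015 0.1725] -0.0
```

{"method": "step_arm", "body": {"series": [0.001,0.003,0.04,0,0.001,0.003,0.09,0,0.001,0.003,0.125,0,0.001,0.003,0.15,0,0.001,0.003,0.165,0,0.001,0.003,0.171,0,0.001,0.003,0.171,0]}}

```text
time: 53.98
tool_pos: [0.601, 0.35, 0.019]
tcp_rot: [2.221, 2.222, 0.002]
wrist_force: [-0.1, -0.2, 0.7]
width: 0.801
grip_force: 0.0
```

{"method": "step_arm", "body": {"series": [0,0,0,0,0,0,0,0,0,0,0,0,0,0,0,0], "gripper": 0, "newtons": 35}}

```text
time: 54.48
tool_pos: [0.6014, 0.3506, 0.0202]
tcp_rot: [2.22, 2.222, 0.004]
wrist_force: [-1.9, -1.2, 6.3]
width: 0.614
grip_force: 34.0
```

{"method": "step_arm", "body": {"series": [0,0,0,0,0,0,-0.01,0,0,0,-0.03,0,0,0,-0.06,0,0,0,-0.1,0,0,0,-0.13,0,0,0,-0.15,0,0,0,-0.15,0]}}

```text
time: 55.48
tool_pos: [0.6017, 0.3508, 0.1711]
tcp_rot: [2.219, 2.222, 0.007]
wrist_force: [0.3, 0.6, -2.2]
width: 0.61
grip_force: 32.6
```

Run:
```python
from h import *
p=shot('wrist'); jars(p,toolT()[2,3]-.0088+.066); plan((.5813,-.168,.172,90)); print(monitor.read_state()['width'])
```

```text
lid [321.3 366.9] [162. 165.] [0.6021 0.3536]
now [0.6006 0.3502 0.1688] yaw 90.06 tilt 0.07
row [-0.5182 -0.0198 -0.0035] 0.001
0.6132299639695115
```

{"method": "step_arm", "body": {"series": [-0.015,-0.001,0,0,-0.045,-0.002,0,0,-0.09,-0.004,0,0,-0.14,-0.006,0,0,-0.19,-0.008,0,0,-0.24,-0.01,0,0,-0.29,-0.012,0,0,-0.34,-0.013,0,0]}}

```text
time: 56.52
tool_pos: [0.5856, 0.0076, 0.1661]
tcp_rot: [-2.219, -2.221, 0.004]
wrist_force: [1.0, -0.5, -2.1]
width: 0.61
grip_force: 32.6
```

{"method": "step_arm", "body": {"series": [-0.045,-0.002,0,0,-0.085,-0.004,0,0,-0.12,-0.005,0,0,-0.15,-0.006,0,0,-0.17,-0.0065,0,0,-0.178,-0.0065,0,0,-0.178,-0.0065,0,0]}}

```text
time: 57.4
tool_pos: [0.581, -0.1679, 0.1677]
tcp_rot: [-2.22, -2.221, 0.0]
wrist_force: [-0.4, -0.5, -2.5]
width: 0.616
grip_force: 32.6
```

Run:
```python
from h import *
p=shot('wrist'); jars(p,toolT()[2,3]-.0072+.066); nests(p); plan((.5813,-.1685,.0925,90)); s=monitor.read_state(); print(s['width'])
```

```text
lid [476.7 372.9] [16. 48.] [ 0.6279 -0.1643]
lid [321.3 366.8] [162. 165.] [ 0.5817 -0.1622]
nest [445. 348.] [76. 90.] [ 0.6698 -0.2573] r 0.0918 ang -0.8
nest [189. 344.] [81. 97.] [ 0.4882 -0.2534] r 0.0899 ang 178.3
nest [320. 229.] [103. 108.] [ 0.581 -0.168] r 0.088 ang 88.1
now [ 0.5812 -0.1674  0.1679] yaw 90.06 tilt 0.05
row [-0.0012  0.0001  0.0754] 0.001
0.6112580120893435
```

{"method": "step_arm", "body": {"series": [-0.001,0,0.015,0,-0.001,0,0.035,0,-0.001,0,0.055,0,-0.001,0,0.068,0,-0.001,0,0.075,0,-0.001,0,0.075,0]}}

```text
time: 58.2
tool_pos: [0.5811, -0.1689, 0.0925]
tcp_rot: [-2.22, -2.222, 0.001]
wrist_force: [-0.5, 0.2, -0.8]
width: 0.612
grip_force: 32.6
```

{"method": "step_arm", "body": {"series": [0,0,0.005,0,0,0,0.01,0,0,0,0.014,0,0,0,0.017,0,0,0,0.0185,0,0,0,0.0185,0]}}

```text
time: 58.95
tool_pos: [0.5813, -0.1689, 0.0746]
tcp_rot: [-2.22, -2.222, 0.0]
wrist_force: [0.2, -0.3, -2.5]
width: 0.609
grip_force: 32.6
```

{"method": "step_arm", "body": {"series": [0,0,0.0015,0,0,0,0.003,0,0,0,0.0035,0]}}

```text
time: 59.32
tool_pos: [0.5814, -0.1689, 0.0713]
tcp_rot: [-2.22, -2.222, -0.0]
wrist_force: [-0.9, 0.8, 0.7]
width: 0.613
grip_force: 33.4
```

{"method": "step_arm", "body": {"series": [0,0,0,0,0,0,0,0,0,0,0,0], "gripper": 0.8}}

```text
time: 59.7
tool_pos: [0.5816, -0.1691, 0.0715]
tcp_rot: [2.22, 2.222, 0.0]
wrist_force: [0.8, -0.0, -0.1]
width: 0.796
grip_force: 0.0
```

{"method": "step_arm", "body": {"series": [0,0,-0.02,0,0,0,-0.05,0,0,0,-0.09,0,0,0,-0.13,0,0,0,-0.17,0,0,0,-0.18,0,0,0,-0.18,0]}}

```text
time: 60.58
tool_pos: [0.5819, -0.1692, 0.2527]
tcp_rot: [2.219, 2.221, 0.002]
wrist_force: [-0.2, 0.1, -0.2]
width: 0.795
grip_force: 0.0
```

Run:
```python
from h import *
p=shot('wrist'); jars(p,.130); nests(p)
for d in viewer.spot_point(p,'knob')[:3]: print(d['score'],ray(p,d['point'],.104)[:2])
plan((.4893,-.1603,.053,133))
```

```text
lid [422.1 309. ] [29. 66.] [ 0.6593 -0.2407]
lid [320.5 215.6] [71. 72.] [ 0.5824 -0.1676]
nest [414. 296.] [67. 77.] [ 0.6674 -0.2595] r 0.0894 ang -2.2
nest [217. 307.] [ 90. 104.] [ 0.4887 -0.2708] r 0.0905 ang -170.6
nest [319. 198.] [83. 83.] [ 0.5812 -0.1688] r 0.0873 ang 87.9
0.86 [ 0.4913 -0.1572]
0.78 [ 0.6785 -0.165 ]
now [ 0.5805 -0.1687  0.2497] yaw 90.06 tilt 0.14
row [ 0.0083 -0.0907  0.1969] -0.75
```

{"method": "step_arm", "body": {"series": [0.002,-0.018,0.02,-0.15,0.004,-0.036,0.04,-0.3,0.006,-0.055,0.06,-0.45,0.007,-0.073,0.08,-0.6,0.0085,-0.09,0.1,-0.75,0.0085,-0.09,0.14,-0.75,0.0085,-0.09,0.18,-0.75,0.0085,-0.09,0.196,-0.75], "gripper": 0.7}}

```text
time: 61.68
tool_pos: [0.4876, -0.1591, 0.0509]
tcp_rot: [-1.249, -2.874, 0.001]
wrist_force: [0.0, 0.6, -0.1]
width: 0.701
grip_force: 0.0
```

{"method": "step_arm", "body": {"series": [0,0,0,0,0,0,0,0,0,0,0,0,0,0,0,0,0,0,0,0], "gripper": 0, "newtons": 50}}

```text
time: 62.3
tool_pos: [0.4909, -0.1616, 0.0564]
tcp_rot: [1.251, 2.882, -0.003]
wrist_force: [-4.7, -3.6, 0.3]
width: 0.263
grip_force: 49.1
```

{"method": "step_arm", "body": {"series": [-0.0001,0.004,0,0.03,-0.0005,0.0119,0,0.09,-0.0021,0.0236,0,0.18,-0.0051,0.0365,0,0.28,-0.0094,0.049,0,0.38,-0.015,0.061,0,0.48,-0.0216,0.0723,0,0.58,-0.0294,0.083,0,0.68]}}

```text
time: 63.3
tool_pos: [0.5723, -0.1281, 0.0564]
tcp_rot: [2.143, 2.293, -0.005]
wrist_force: [-3.6, -10.8, -1.1]
width: 0.261
grip_force: 49.5
```

{"method": "step_arm", "body": {"series": [-0.0007,0.0132,0,0.1,-0.0026,0.0262,0,0.2,-0.0059,0.039,0,0.3,-0.0104,0.0514,0,0.4,-0.0162,0.0633,0,0.5,-0.0231,0.0745,0,0.6,-0.031,0.085,0,0.7,-0.0381,0.0928,0,0.78]}}

```text
time: 64.3
tool_pos: [0.6626, -0.161, 0.0564]
tcp_rot: [-2.856, -1.308, 0.017]
wrist_force: [-17.1, -11.7, 7.6]
width: 0.26
grip_force: 50.4
```

Run:
```python
from h import *
T=toolT(); s=monitor.read_state(); print(s['width'],T[:3,:3].T@s['wrist_force'],T[:3,3],yaw())
v=T[:2,3]-[.578,-.256]; print(np.linalg.norm(v),np.degrees(np.arctan2(v[1],v[0])))
```

```text
0.26047959753229594 [-20.0688  -5.3253  -7.3971] [ 0.6626 -0.161   0.0564] 49.20959464412755
0.1272079367201426 48.3228794128335
```

{"method": "step_arm", "body": {"series": [-0.002,0.005,0,0.04,-0.004,0.01,0,0.08,-0.005,0.0135,0,0.1,-0.0055,0.015,0,0.11,-0.0055,0.015,0,0.11]}}

```text
time: 64.92
tool_pos: [0.6725, -0.1709, 0.0564]
tcp_rot: [-2.92, -1.151, 0.007]
wrist_force: [-9.6, 0.4, 4.6]
width: 0.258
grip_force: 50.1
```

Run:
```python
from h import *
T=toolT(); s=monitor.read_state(); print(s['width'],T[:3,:3].T@s['wrist_force'],T[:3,3],yaw())
v=T[:2,3]-[.578,-.256]; print(np.linalg.norm(v),np.degrees(np.arctan2(v[1],v[0])))
```

```text
0.25798438365525395 [-6.7202 -6.8402 -4.5851] [ 0.6725 -0.1709  0.0564] 43.02323098659731
0.1272245324241065 42.00402893665093
```

{"method": "step_arm", "body": {"series": [0,0,0,0,0,0,0,0,0,0,0,0], "gripper": 0.7}}

```text
time: 65.3
tool_pos: [0.6765, -0.171, 0.0563]
tcp_rot: [2.921, 1.153, 0.003]
wrist_force: [0.8, -0.5, 0.9]
width: 0.699
grip_force: 0.0
```

{"method": "step_arm", "body": {"series": [0,0,-0.04,0,0,0,-0.09,0,-0.01,-0.005,-0.13,-0.13,-0.03,-0.015,-0.17,-0.29,-0.05,-0.025,-0.19,-0.45,-0.065,-0.035,-0.204,-0.61,-0.078,-0.0405,-0.2043,-0.77,-0.078,-0.0405,-0.2043,-0.814]}}

```text
time: 66.3
tool_pos: [0.5904, -0.195, 0.2608]
tcp_rot: [2.224, 2.216, 0.001]
wrist_force: [-0.3, -0.2, 0.9]
width: 0.699
grip_force: 0.0
```

Run:
```python
from h import *
p=shot('wrist'); jars(p,.130); nests(p)
for l,z in dict(knob=.104,jar=.064).items():
    print(l,[(round(d['score'],2),np.round(d['point']),ray(p,d['point'],z)[:2]) for d in viewer.spot_point(p,l)][:5])
plan((.555,.06,.25,90))
```

```text
lid [415.6 272.4] [25. 61.] [ 0.6625 -0.2403]
nest [405. 265.] [68. 77.] [ 0.6673 -0.2588] r 0.0893 ang -1.8
nest [206. 259.] [68. 77.] [ 0.4887 -0.2523] r 0.0893 ang 177.7
nest [308. 164.] [86. 86.] [ 0.5809 -0.1678] r 0.0882 ang 88.1
knob [(0.83, array([184., 160.]), array([ 0.4887, -0.1592])), (0.64, array([434., 169.]), array([ 0.6768, -0.1666]))]
jar [(0.83, array([402., 262.]), array([ 0.6651, -0.2584])), (0.21, array([212., 257.]), array([ 0.4924, -0.2528]))]
now [ 0.5909 -0.1945  0.26  ] yaw 89.66 tilt 0.07
row [ 0.2543 -0.0374  0.0099] -0.006
```

{"method": "step_arm", "body": {"series": [0.04,-0.003,0,0,0.1,-0.01,0,0,0.16,-0.018,0,0,0.22,-0.025,0.01,0,0.28,-0.032,0.04,0,0.32,-0.034,0.09,0,0.332,-0.034,0.14,0,0.332,-0.034,0.14,-0.006], "gripper": 0}}

```text
time: 67.45
tool_pos: [0.5536, 0.1383, 0.1143]
tcp_rot: [-2.213, -2.221, 0.014]
wrist_force: [-0.4, -0.6, -0.6]
width: -0.002
grip_force: 0.0
```

Run:
```python
from h import *
p=shot('wrist'); save(p,'w13.png'); plan((.558,.14,.003,90))
print([(round(d['score'],2),np.round(d['point'],1),ray(p,d['point'],.038)[:2]) for d in viewer.spot_point(p,'tray_hole')][:3])
q=shot('top')
for l,z in dict(hook=.003,hook_tip=.003,tray_hole=.038,jar=.013).items(): print(l,[(round(d['score'],2),np.round(d['point'],1),ray(q,d['point'],z)[:2]) for d in viewer.spot_point(q,l)][:4])
redhook(q)
```

```text
now [0.5565 0.1378 0.1176] yaw 90.15 tilt 0.28
row [0.0023 0.0021 0.1146] 0.003
[]
hook [(0.94, array([433.3, 340.2]), array([ 0.2463, -0.233 ])), (0.74, array([242.8, 316.4]), array([0.3172, 0.3139])), (0.57, array([335. , 263.9]), array([0.4668, 0.0473]))]
hook_tip [(0.81, array([285.2, 322.1]), array([0.3002, 0.1918])), (0.66, array([281.7, 235. ]), array([0.5517, 0.2015])), (0.6, array([467.3, 371.6]), array([ 0.1568, -0.3285])), (0.48, array([411.8, 257.8]), array([ 0.4832, -0.1752]))]
tray_hole [(0.83, array([281.6, 232.3]), array([0.5565, 0.1994])), (0.28, array([214.4, 237.1]), array([0.5439, 0.3909]))]
jar [(0.55, array([442.5, 193.5]), array([ 0.6688, -0.2657]))]
handle [ 0.2007 -0.7138] (195.0129852294922, 278.6683044433594) yaw -5.5 6572.5
```

{"method": "step_arm", "body": {"series": [0.002,0.002,0.03,0.003,0.002,0.002,0.065,0.003,0.002,0.002,0.095,0.003,0.002,0.002,0.11,0.003,0.002,0.002,0.1145,0.003,0.002,0.002,0.1145,0.003]}}

```text
time: 68.55
tool_pos: [0.5612, 0.1397, 0.006]
tcp_rot: [2.223, 2.218, 0.002]
wrist_force: [-0.7, 0.3, 0.2]
width: -0.001
grip_force: 0.0
```

{"method": "step_arm", "body": {"series": [0.01,0,0,0,0.018,0,0,0,0.023,0,0,0,0.028,0,0,0,0.034,0,0,0,0.042,0,0,0,0.052,0,0,0,0.064,0,0,0]}}

```text
time: 69.55
tool_pos: [0.5599, 0.2042, 0.0048]
tcp_rot: [-2.224, -2.219, 0.001]
wrist_force: [-1.5, -3.2, 1.6]
width: -0.002
grip_force: 1.5
```

{"method": "step_arm", "body": {"series": [0.014,0,0,0,0.028,0,0,0,0.042,0,0,0,0.056,-0.0005,0,0,0.07,-0.001,0,0,0.084,-0.001,0,0,0.096,-0.0015,0,0,0.106,-0.0015,0,0]}}

```text
time: 70.55
tool_pos: [0.5587, 0.3105, 0.0048]
tcp_rot: [-2.223, -2.219, 0.001]
wrist_force: [-2.2, -3.1, -0.7]
width: 0.005
grip_force: 1.5
```

{"method": "step_arm", "body": {"series": [0.008,0,0,0,0.015,0,0,0,0.021,0,0,0,0.026,0,0,0,0.03,0,0,0,0.033,-0.0005,0,0,0.035,-0.0005,0,0]}}

```text
time: 71.42
tool_pos: [0.559, 0.3449, 0.0051]
tcp_rot: [2.223, 2.219, 0.001]
wrist_force: [-1.1, -3.2, -1.5]
width: -0.003
grip_force: 1.3
```

{"method": "step_arm", "body": {"series": [0.003,0,0,0,0.005,0,0,0,0.007,0,0,0,0.007,0,0,0]}}

```text
time: 71.92
tool_pos: [0.5588, 0.3521, 0.0051]
tcp_rot: [-2.224, -2.219, -0.001]
wrist_force: [0.0, -1.1, -0.3]
width: 0.001
grip_force: 0.7
```

{"method": "step_arm", "body": {"series": [0.002,0,0,0,0.003,0,0,0,0.003,0,0,0]}}

```text
time: 72.3
tool_pos: [0.5588, 0.3549, 0.0051]
tcp_rot: [-2.224, -2.219, -0.001]
wrist_force: [-0.8, -2.2, 0.4]
width: 0.0
grip_force: 0.9
```

{"method": "step_arm", "body": {"series": [0.002,0,0,0,0.003,0,0,0,0.003,0,0,0]}}

```text
time: 72.68
tool_pos: [0.5587, 0.3563, 0.005]
tcp_rot: [2.222, 2.219, -0.003]
wrist_force: [-0.2, -7.7, 1.5]
width: -0.006
grip_force: 3.5
```

{"method": "step_arm", "body": {"series": [0.002,0,0,0,0.003,0,0,0,0.003,0,0,0]}}

```text
time: 73.05
tool_pos: [0.5587, 0.3563, 0.005]
tcp_rot: [2.22, 2.218, -0.009]
wrist_force: [0.8, -16.6, 5.6]
width: 0.004
grip_force: 7.7
```

{"method": "step_arm", "body": {"series": [-0.02,0,0,0,-0.05,0,0,0,-0.09,0,-0.03,0,-0.13,0,-0.09,0,-0.15,0,-0.14,0,-0.15,0,-0.2,0,-0.15,0,-0.2,0,-0.15,0,-0.2,0]}}

```text
time: 74.05
tool_pos: [0.5585, 0.211, 0.2054]
tcp_rot: [2.224, 2.219, 0.003]
wrist_force: [-0.5, 0.3, -0.1]
width: 0.003
grip_force: 0.0
```

Run:
```python
from h import *
p=shot('wrist'); save(p,'w14.png'); T=toolT(); print(T[:3,3])
for l,z in dict(tray_hole=.038,hook=.003,hook_tip=.003,mat=0).items(): print(l,[(round(d['score'],2),np.round(d['point'],1),ray(p,d['point'],z)[:2]) for d in viewer.spot_point(p,l)][:3])
```

```text
[0.5575 0.2108 0.2038]
tray_hole []
hook [(0.68, array([230.2, 357.2]), array([0.4681, 0.0443])), (0.62, array([27.8, 65.7]), array([0.3255, 0.3156]))]
hook_tip [(0.58, array([ 36.4, 216.7]), array([0.3056, 0.1906]))]
mat [(0.82, array([268.2, 342.5]), array([0.5064, 0.0591]))]
```

View pics/w14.png

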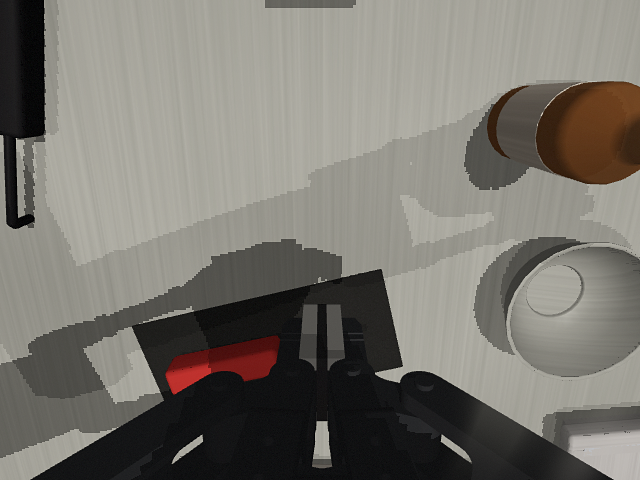

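Run:
```python
from h import *
for n in('top','scene'):
    q=shot(n); print([(round(d['score'],2),ray(q,d['point'],.038)[:2]) for d in viewer.spot_point(q,'tray_hole')][:2],[(round(d['score'],2),ray(q,d['point'],.003)[:2]) for d in viewer.spot_point(q,'hook_tip')][:4])
```

```text
[(0.78, array([0.5448, 0.3886]))] [(0.55, array([ 0.1644, -0.3307]))]
[(0.66, array([0.5635, 0.3733]))] [(0.78, array([0.3136, 0.1753])), (0.63, array([0.5994, 0.0681])), (0.6, array([ 0.1648, -0.3363]))]
```

```bash
python3 -c "
from workcell import job
print(job.finish_job())"
```

```text
the job is handed in; nothing more can be done
None
```

The job is handed in at about 74 s of the 210 s: both jars present were coded on one by one, the empty tray is pushed home against its stop, and the hook is on its mat (re-parked once after being knocked aside); no verdict came back from the hand-in.

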